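Ready the bench centrifuge for a run

TASK

Get the centrifuge ready to spin: first turn the T-handled key that stands in the rotor hub clockwise until the rotor nut is tight, then draw the key out and hang it in its fork on the machine's front. Only with the nut tight, hang every bucket from the bench in the rotor so that the load is balanced (two opposite each other, three evenly spaced, four as two opposite pairs), and last of all push the lid down until its latch snaps in. Leave the other things on the bench where they are.

Things in the scene. Friction and masses are not known exactly. Their poses are not given: they have to be found in the camera images.
- rotor_nut (a joint): nut clamping the rotor on its shaft, on the rotor axis at the bottom of the hub's bore (37 mm wide, 64 mm deep, mouth 120 mm above the bench); a 14.5 mm square, 18 mm tall. 0 = slack (start), grows as it turns clockwise seen from above; takes about 0.13 N m; tight against its stop at 1.25 rad
- rotor_key: T-handled rotor key, 143 mm tall, upright on the nut. Origin: centre of its lower end; z up the shank, x along the T-bar. 23 mm square socket end (17 mm inside: some 10 degrees of play on the nut), 12 mm shank, collar 34 mm wide and 6 mm thick with its underside 100 mm up, black T-bar 90 x 14 x 16 mm (x, y, z) centred 135 mm up. 0.22 kg
- key_notch (a point): middle of the notch of the key fork, on its top face, 43 mm out from the machine's front, 155 mm above the bench. Prongs 6 mm thick, 22 mm apart, open to machine -x, ending 23 to 29 mm before this point in tips 4 mm high; notch ends 10 mm behind it. The shank enters from the front, collar above the tips; lowered, the collar rests on the fork behind the tips, the key hanging
- centrifuge: bench centrifuge: cream box 280 x 236 mm, 165 mm high to its deck, round bowl 192 mm wide. Origin on the bench under it; x from its front (x = -135 mm: panel, key fork, strike) to its rear (x = 145 mm), z up. Bowl and rotor axis at x = -5 mm, y = 0. Its front is turned to the robot's left
- lid (a joint): the lid, the machine's door, hinged at the rear: 0 = shut, about 1.8 rad = standing open, leaning back. A friction hinge holds it where it is left; up to 5 N at its front edge swings it. At about 0.06 rad the tongue meets the strike; from there the front edge must be pressed down with some 13 N, through 13 mm, for the latch to snap in
- lid_hinge (a point): middle of the hinge axis, at machine x = 125 mm, 172 mm above the bench; axis along the machine's y. With the lid at angle q, a point d out along it lies at machine x = 125 - d cos q, height 172 + d sin q (mm). The lid is a slab 226 mm wide from d = 4 to d = 238 mm; its inner face lies on this line, its outer face 18 mm off it (a thumb rest near the front adds 4 mm)
- latch_tongue (a joint): sprung tongue in the middle of the lid's front edge, sloped below, flat on top; 0 = fully out, grows as it is pushed in (to 11 mm). Pressed down with the lid it rides over the strike, a steel bar on the machine's front (top 194 mm above the bench, machine x = -125 mm, y = 0), and snaps out beneath it. It cannot be unlatched here
- rotor_place0 (a point): rotor place 0: the point where the centre of a bucket's underside comes to rest when it hangs in ring 0. Six equal upright rings, 44 mm inside, 56 mm outside, 12 mm thick, numbered round the rotor, lie 58 mm from the axis, 60 degrees apart (place p is opposite place p + 3); their tops are 60 mm above these points, 110 mm above the bench. The rotor is held by its drive brake (0.6 N m)
- rotor_place1 (a point): rotor place 1: the point where the centre of a bucket's underside comes to rest when it hangs in ring 1. As place 0
- rotor_place2 (a point): rotor place 2: the point where the centre of a bucket's underside comes to rest when it hangs in ring 2. As place 0
- rotor_place3 (a point): rotor place 3: the point where the centre of a bucket's underside comes to rest when it hangs in ring 3. As place 0
- rotor_place4 (a point): rotor place 4: the point where the centre of a bucket's underside comes to rest when it hangs in ring 4. As place 0
- rotor_place5 (a point): rotor place 5: the point where the centre of a bucket's underside comes to rest when it hangs in ring 5. As place 0
- bucket1: capped stainless centrifuge bucket, upright, 101 mm tall, 38 mm wide (36 mm at its heavy foot), flange 51 mm wide with its underside 60 mm up (it hangs by this in a ring), cap, and on top a round grey knob 22 mm wide from 73 to 101 mm up; 0.2 kg. Origin: centre of the underside, z up. Two to four buckets are present; all alike
- bucket2: capped stainless centrifuge bucket, upright, 101 mm tall, 38 mm wide (36 mm at its heavy foot), flange 51 mm wide with its underside 60 mm up (it hangs by this in a ring), cap, and on top a round grey knob 22 mm wide from 73 to 101 mm up; 0.2 kg. Origin: centre of the underside, z up. As bucket1; may be absent
- bucket3: capped stainless centrifuge bucket, upright, 101 mm tall, 38 mm wide (36 mm at its heavy foot), flange 51 mm wide with its underside 60 mm up (it hangs by this in a ring), cap, and on top a round grey knob 22 mm wide from 73 to 101 mm up; 0.2 kg. Origin: centre of the underside, z up. As bucket1; may be absent
- bucket4: capped stainless centrifuge bucket, upright, 101 mm tall, 38 mm wide (36 mm at its heavy foot), flange 51 mm wide with its underside 60 mm up (it hangs by this in a ring), cap, and on top a round grey knob 22 mm wide from 73 to 101 mm up; 0.2 kg. Origin: centre of the underside, z up. As bucket1; may be absent
- petri_dishes: bystander: two small petri dishes in a stack, 60 mm wide, 28 mm high, among the buckets; origin at the centre of its underside
- petri_stack: bystander: stack of four petri dishes, 90 mm wide, 60 mm high; origin at the centre of its underside
- media_bottle: bystander: amber bottle, 72 mm wide, 140 mm high; origin at the centre of its underside
- tip_box: bystander: box of pipette tips, 85 x 125 x 68 mm; origin at the centre of its underside
- beaker: bystander: glass beaker, 76 mm wide, 90 mm high; origin at the centre of its underside
- wash_bottle: bystander: white wash bottle, 66 mm wide, 180 mm high; origin at the centre of its underside
- bench_timer: bystander: flat bench timer, 60 x 70 x 20 mm; origin at the centre of its underside
Things that resemble listed ones, but are neither listed nor needed, are in the scene too. What is shaped like the bucket4 but purple is not meant.

How it is judged:
By the outcome, as a careful person would: the job done as asked, in the order asked, and still so for the second after the job is handed in, with the robot touching nothing.
Of bucket1, bucket2, bucket3, bucket4 only 2 to 4 are there at a start; the rules pass over those that are not, and their reading is None.
At some moment in a run one of bucket1, bucket2, bucket3, bucket4 may be knocked a few centimetres aside while the robot is not near it.
It also fails if it takes over 210 s, if anything falls off the work surface, if the arm or the gripper's body presses on something with over 40 N, if the wrist force passes 120 N, or if a joint passes its speed limit or range.

ROBOT

A 6-joint arm with a two-finger parallel gripper is mounted at the origin on the work surface. World frame = base frame: x ahead of the robot, y to its left, z up, the work surface at z = 0. Lengths are in m, angles in rad, forces in N, time in s.
With the tool pointing down it reaches from about 0.4 to 0.925 m from the base axis. Payload 12.5 kg.
Tool frame: the origin (TCP) lies between the finger pads; the fingertips stand 25 mm ahead of it and the grasp point (between the pads) lies 6 mm ahead of it; z points along the fingers, y is the line along which they close (so a half turn about z gives the same grasp; the last joint's range is limited). The gripper opens to 95 mm and grips with 3 to 60 N. Pads are 20 mm wide; open, the fingers measure 119 mm over their backs; the gripper's body (75 mm by 180 mm) begins 59 mm behind the grasp point.
Start: joints at [1.08, 0.491, 1.559, -0, 1.092, -0.106], TCP at [0.235, 0.579, 0.24] pointing down, gripper open.
Joint ranges: [-3.1, 3.1], [-0.84, 2.19], [0.05, 2.79], [-1.13, 4.28], [0.06, 2.93], [-2.69, 2.69]. Speed limits (rad/s): [2.22, 2.22, 2.79, 3.14, 3.14, 3.14].

INTERFACE

Orientations are given as [roll, pitch, yaw] about the fixed x, y, z axes, in that order (R = Rz(yaw) Ry(pitch) Rx(roll)).
In Python, from cell import read_state, get_image, calibration, sign_off gives the robot as it stands. The module is installed in compiled form; this text tells all that it offers.
- The arm moves only by the tool send_rows, never from a script. Its arguments are lists of equal length, an entry for each row: "travel": the shift along the world's x, y, z in units of 40 mm (1.0 is 40 mm), a list of three; "delta_rot": the turn, a rotation vector about the world's x, y, z in degrees, a list of three; "jaw": the finger opening in mm, from 0 to 95.1. A call has exactly 8 rows; each row shifts and turns the commanded pose from where the row before left it; what a row does not reach is not made up. A row lasts 1/12 s, in which the tool goes at most 41.7 mm and 7.16 degrees, less where a joint would pass 70% of its speed; a pose out of reach is approached as far as the arm can. A call is refused whole if a number of a shift passes 1 or a number of a turn 7.16, either way. A call with a gripper value outside its range is refused whole. The fingers move at their own pace and stop on an object; "squeeze" is the grip in N (left out, the last holds). Time passes only in rows, so rows that do not move let the fingers close, or fill a call up. It gives the time, the measured TCP pose, the force, the opening and the grip force at its end, in the units of the state.
- read_state(): the state, without advancing time (a new reading comes with each control period).
- get_image(name): name is "side" or "top" or "wrist"; returns (picture, depth): 480x640x3 uint8, blue, green, red; 480x640 float32, m along the optical axis (not along the pixel's ray), 0 where there is no reading.
- calibration(name): a dict with "fx", "fy", "cx", "cy" (pixels), "eye" and "attitude" of the camera in the world. Camera axes: x right, y up, looking along -z (the intrinsics and any distortion apply to the point x, -y, -z); pixel columns grow to the right and rows downward; lengths in m; the calibration is good to about 2 mm. A picture is of the moment at which its call begins: read the wrist's pose just before it. calibration takes no time and is no camera call; for the wrist camera it gives the pose at the moment of the call.
- sign_off(): hands the job in; it is judged then, once.
The state is a dict: "time_s": time; "qpos": joint angles; "joint_vel": joint speeds; "joint_torque": joint torques, N m; "ee_pos": TCP position; "ee_rot": TCP orientation; "wrist_force": force on the tool from outside, world axes, zero at the start; "wrist_torque": the same for the moment, N m; "finger_gap": opening from 0.0 (shut) to 1.0 (fully open); "grasp_force": force on a finger pad.
Only numpy, scipy, OpenCV 4.12 (cv2) and the standard library are available. Lean on these libraries where they do the work, as an engineer would, in place of code of your own. Each camera call takes 0.05 s, during which the arm holds its last target. There are 200 camera calls.

## Working session

There is one attempt and no reset: what is moved stays moved. The work goes in short steps, Python scripts to look and compute and a tool call to move; the robot and the scene stay as the last step left them, time stands still between calls to the robot, and variables do not carry over. Pictures are saved under pics/ and viewed, at most 14 in all, crops included, and the job is handed in when it is done.

Besides the shell and the picture viewer there is one more tool, called after "Call:" by a JSON object that holds its "op" and its "data", one argument or row to a line. send_rows: Moves the arm, as the interface text tells. Its arguments: {"type":"object","properties":{"travel":{"type":"array","items":{"type":"array","items":{"type":"number"}}},"delta_rot":{"type":"array","items":{"type":"array","items":{"type":"number"}}},"jaw":{"type":"array","items":{"type":"number"}},"squeeze":{"type":"number"}},"required":["travel","delta_rot","jaw"]}

```bash
mkdir -p pics
cat > h.py <<'E'
import numpy as np, cv2
from cell import read_state, get_image, calibration, sign_off
from scipy.spatial.transform import Rotation as R
def att(c):
    a=np.array(c["attitude"],float)
    return a if a.shape==(3,3) else (R.from_euler('xyz',a).as_matrix() if a.size==3 else R.from_quat(a).as_matrix())
def ray(c,u,v):
    d=np.array([(u-c["cx"])/c["fx"],-(v-c["cy"])/c["fy"],-1.0]); return np.array(c["eye"]),att(c)@d
def onplane(c,u,v,z):
    e,d=ray(c,u,v); return e+d*(z-e[2])/d[2]
def cloud(c,dep):
    v,u=np.mgrid[0:480,0:640]
    d=np.stack([(u-c["cx"])/c["fx"],-(v-c["cy"])/c["fy"],-np.ones(u.shape)],-1)*dep[...,None]
    return d@att(c).T+np.array(c["eye"])
def proj(c,p):
    q=att(c).T@(np.array(p)-np.array(c["eye"])); return c["cx"]+c["fx"]*q[0]/-q[2], c["cy"]-c["fy"]*q[1]/-q[2]
E
python3 - <<'E'
from h import *
s=read_state();print({k:np.round(v,3).tolist() for k,v in s.items()})
for n in("side","top","wrist"):
    c=calibration(n);print(n,c)
    p,d=get_image(n);cv2.imwrite(f"pics/{n}0.png",p);np.savez(f"{n}0.npz",p=p,d=d,e=c["eye"],a=np.array(c["attitude"]))
E
```

```text
{'time_s': 0.0, 'qpos': [1.08, 0.492, 1.559, 0.0, 1.092, -0.106], 'joint_vel': [-0.001, -0.0, 0.003, 0.002, 0.0, 0.002], 'joint_torque': [-0.0, -61.265, -25.819, 0.069, 0.048, -0.0], 'ee_pos': [0.234, 0.579, 0.239], 'ee_rot': [-3.141, -0.0, 2.757], 'wrist_force': [-0.384, -0.737, -0.031], 'wrist_torque': [0.001, 0.072, 0.001], 'grasp_force': 0.0, 'finger_gap': 0.998}
side {'fx': 436.6077015694011, 'fy': 436.6077015694011, 'cx': 324.55244567559885, 'cy': 235.97560413366182, 'eye': array([0.28421628, 0.04283892, 1.00480769]), 'attitude': array([ 0.34780607,  0.00617196, -1.22748753])}
top {'fx': 559.6474342357438, 'fy': 559.6474342357438, 'cx': 333.53834942824597, 'cy': 239.86942626284537, 'eye': array([0.29283019, 0.13955707, 1.37879151]), 'attitude': array([ 0.22495269, -0.00442866, -1.59935134])}
wrist {'fx': 355.1475702977503, 'fy': 355.1475702977503, 'cx': 322.09336873670276, 'cy': 241.48513979903973, 'eye': array([0.15624888, 0.61145773, 0.38371693]), 'attitude': array([-0.30233804,  0.00161773,  1.18591484])}
```

View pics/side0.png

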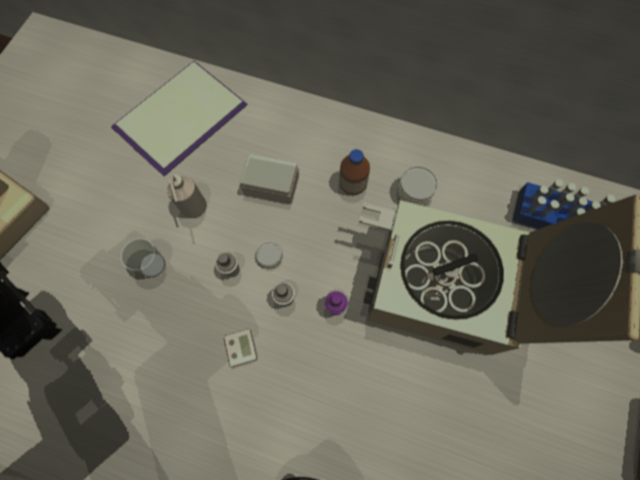

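View pics/top0.png

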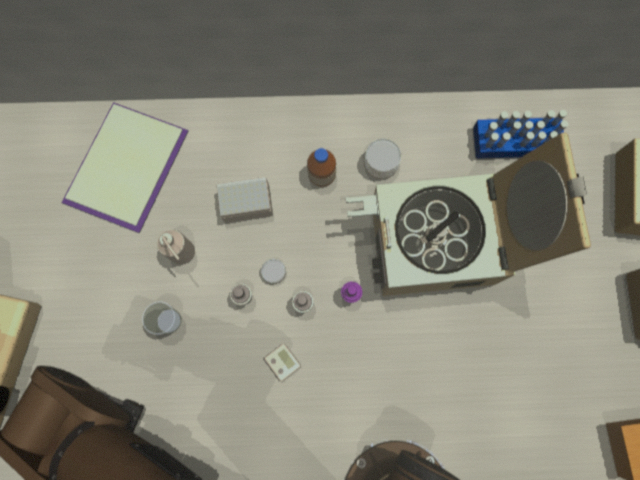

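Side view: grey-knob buckets at (226,262) and (283,293). What could be mistaken for one: the purple decoy at (335,301), small petri dishes (268,255), wash bottle (183,192) and beaker (145,260). The key's T-bar is at (455,266), the fork at (375,215)/(355,238), and the lid stands open to the right. The top view agrees: buckets at (240,294) and (302,301), purple at (351,291).

```bash
cat > m1.py <<'E'
from h import *
C={n:calibration(n) for n in("side","top")}
ims={};
for n in C:
    z=np.load(n+"0.npz"); ims[n]=(z["p"],z["d"],cloud(C[n],z["d"]))
p,d,P=ims["top"]
# bench check
for n,uv in(("top",(200,400)),("side",(300,400)),):
    print(n,"bench",ims[n][2][uv[1],uv[0]].round(4))
for n in C:
    p,d,P=ims[n]
    hsv=cv2.cvtColor(p,cv2.COLOR_BGR2HSV)
    m=(np.abs(P[...,2]-.165)<.006)
    nl,lab,st,ce=cv2.connectedComponentsWithStats(m.astype(np.uint8))
    i=1+np.argmax(st[1:,4]); q=P[lab==i]
    r=cv2.minAreaRect(q[:,:2].astype(np.float32)); print(n,"deck",st[i],np.round(r[0],4),np.round(r[1],4),r[2],q[:,2].mean())
    for nm,zr in(("tbar",(.178,.24)),):
        cx=np.array(r[0]); m=(P[...,2]>zr[0])&(P[...,2]<zr[1])&(np.hypot(P[...,0]-cx[0],P[...,1]-cx[1])<.08)
        q=P[m]; 
        if len(q)>10:
            rr=cv2.minAreaRect(q[:,:2].astype(np.float32)); print(nm,len(q),np.round(rr[0],4),np.round(rr[1],4),rr[2],np.percentile(q[:,2],[5,50,95]).round(4))
    # tall things
    m=((P[...,2]>.085)&(P[...,2]<.115)&(P[...,0]<.95)).astype(np.uint8)
    nl,lab,st,ce=cv2.connectedComponentsWithStats(m)
    for i in range(1,nl):
        if 15<st[i,4]<400:
            q=P[lab==i]; print("tall",ce[i].round(1),st[i,4],q.mean(0).round(4),q[:,2].max().round(4))
E
python3 m1.py
python3 - <<'E'
import cv2,numpy as np
a=cv2.imread('pics/side0.png')[190:330,330:540]; b=cv2.imread('pics/top0.png')[170:290,320:500]
a=cv2.resize(a,(800,300*1)[0:1]+(533,)); cv2.imwrite('pics/c1.png',a)
E
```

```text
top bench [0.228  0.4502 0.0074]
side bench [0.2534 0.0946 0.0009]
side deck [ 374  200  155  148 8074] [ 0.5908 -0.1172] [0.238  0.2859] 3.965040445327759 0.16644304940270258
tbar 376 [ 0.5892 -0.1086] [0.0145 0.0902] 39.46861267089844 [0.1911 0.1996 0.2023]
tall [185.3 193.7] 307 [0.5802 0.4914 0.1045] 0.115
tall [  1.4 183.9] 37 [0.4633 0.9152 0.0913] 0.0997
tall [556.4 184.1] 94 [ 0.8867 -0.2994  0.1026] 0.1121
tall [568.2 193.1] 188 [ 0.873  -0.3283  0.1026] 0.1116
tall [540.7 195.8] 179 [ 0.8448 -0.2705  0.1035] 0.1132
tall [580.4 200.3] 248 [ 0.8638 -0.3567  0.1031] 0.113
tall [608.  199.1] 96 [ 0.8873 -0.4146  0.1034] 0.1121
tall [552.3 205. ] 95 [ 0.8314 -0.2996  0.1024] 0.1118
tall [593.2 205.2] 77 [ 0.8602 -0.3849  0.1044] 0.1124
tall [136.7 253.2] 216 [0.4184 0.5367 0.0894] 0.0947
tall [223.3 258.2] 100 [0.4696 0.3483 0.0997] 0.1047
tall [442.  277.7] 55 [ 0.5865 -0.109   0.0985] 0.1146
tall [281.6 289.5] 96 [0.4475 0.2034 0.1004] 0.1056
tall [335.8 299. ] 97 [0.4668 0.089  0.1004] 0.1071
top deck [ 376  173  139  114 6396] [ 0.5905 -0.1183] [0.2388 0.2859] 4.341968059539
[... 756 characters left out ...]
3] 0.1148
tall [505.2 136.8] 72 [ 0.8317 -0.3016  0.1022] 0.1142
tall [528.7 136.1] 66 [ 0.8315 -0.3591  0.1033] 0.1135
tall [174.3 244.7] 286 [0.5823 0.4959 0.1064] 0.115
tall [435.  238.5] 22 [ 0.5829 -0.1135  0.0957] 0.1066
tall [378.9 254.7] 29 [0.5461 0.0213 0.1039] 0.1135
tall [440.7 284.5] 233 [ 0.4729 -0.1183  0.1007] 0.1148
tall [351.6 289.6] 79 [0.4668 0.0873 0.1   ] 0.1076
tall [238.5 291.8] 80 [0.4691 0.3469 0.0999] 0.1067
tall [301.9 299.6] 76 [0.447  0.2018 0.1002] 0.1069
tall [153.6 312.5] 116 [0.4283 0.5426 0.0894] 0.0968
tall [165.6 328.1] 46 [0.3921 0.5138 0.0892] 0.0941
tall [  4.1 398.9] 133 [0.2471 0.8573 0.1026] 0.1149
tall [382.7 474.9] 43 [0.0662 0.0348 0.097 ] 0.1146
```

View pics/c1.png

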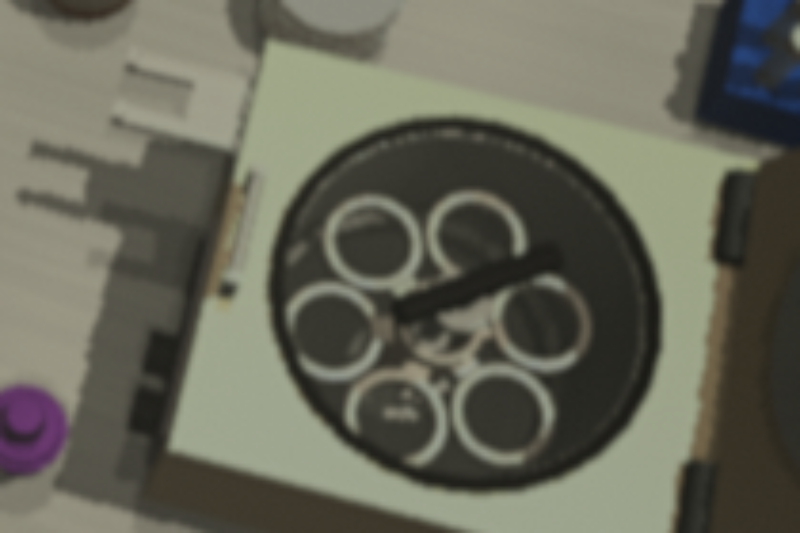

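The crop shows all six rings empty, with the key's T-bar across the hub. The fork is at upper left (190,95) and the strike at (250,235). The two depth views agree within about 2 mm. Next, the fork and ring angle.

```bash
cat >> h.py <<'E'
TH=np.radians(4.15); MX=np.array([np.sin(TH),-np.cos(TH)]); MY=np.array([np.cos(TH),np.sin(TH)])
MO=np.array([.5906,-.1178])-.005*MX
def tow(x,y): return MO+x*MX+y*MY
def tom(P): q=np.asarray(P)[...,:2]-MO; return np.stack([q@MX,q@MY],-1)
E
python3 - <<'E'
from h import *
print("axis",tow(-.005,0))
for n in("side","top"):
    c=calibration(n); z=np.load(n+"0.npz"); P=cloud(c,z["d"]); M=tom(P)
    m=(np.abs(P[...,2]-.154)<.008)&(M[...,0]<-.138)&(M[...,0]>-.23)&(np.abs(M[...,1])<.13)
    m=cv2.morphologyEx(m.astype(np.uint8),cv2.MORPH_OPEN,np.ones((2,2)))>0
    q=M[m]; print(n,"fork n",len(q),"x",np.percentile(q[:,0],[0,2,50,98]).round(4),"y",np.percentile(q[:,1],[0,2,98,100]).round(4),"z",np.percentile(P[m][:,2],[5,50,95]).round(4))
    for xr in(-.2,-.19,-.18,-.172,-.165,-.155,-.145):
        k=q[np.abs(q[:,0]-xr)<.004][:,1]; k.sort(); print(xr, k.min().round(4) if len(k) else 0,k.max().round(4) if len(k) else 0, [ (k[i].round(4),k[i+1].round(4)) for i in np.where(np.diff(k)>.008)[0]])
    # rings: points z~.11
    r=M-[-.005,0]; rad=np.hypot(r[...,0],r[...,1])
    m=(np.abs(P[...,2]-.110)<.006)&(rad>.025)&(rad<.088); a=np.arctan2(r[...,1],r[...,0])[m]
    # ring fit: choose phase,with ring annulus
    best=[]
    for ph in np.radians(np.arange(0,60,1)):
        cs=np.stack([.058*np.cos(ph+np.arange(6)*np.pi/3),.058*np.sin(ph+np.arange(6)*np.pi/3)],-1)
        dd=np.linalg.norm(r[m][:,None]-cs[None],axis=-1).min(1); best.append((((dd>.0215)&(dd<.0285)).mean(),np.degrees(ph)))
    print(sorted(best)[-3:],m.sum())
    # strike
    m=(np.abs(P[...,2]-.194)<.006)&(M[...,0]<-.11)&(M[...,0]>-.14)&(np.abs(M[...,1])<.1)
    if m.sum(): print("strike",np.median(M[m],0),m.sum())
    # lid
    m=(P[...,2]>.22)&(M[...,0]>.1)&(M[...,0]<.3)&(np.abs(M[...,1])<.13); q=np.c_[M[m],P[m][:,2]]
    print("lid q",np.degrees(np.arctan2(q[:,2]-.172,.125-q[:,0])).mean() if len(q) else 0, q.max(0),q.min(0))
E
```

```text
axis [ 0.58987632 -0.10782622]
side fork n 499 x [-0.2061 -0.2007 -0.1613 -0.1364] y [-0.294   0.0531  0.1505  0.1534] z [0.0023 0.1561 0.1594]
-0.2 0.0531 0.1518 [(np.float64(0.0648), np.float64(0.0855)), (np.float64(0.0962), np.float64(0.1126)), (np.float64(0.1129), np.float64(0.1511))]
-0.19 0.0532 0.1534 [(np.float64(0.0624), np.float64(0.0861)), (np.float64(0.0953), np.float64(0.1124)), (np.float64(0.113), np.float64(0.1483))]
-0.18 -0.294 0.1525 [(np.float64(-0.294), np.float64(0.0525)), (np.float64(0.0633), np.float64(0.0857)), (np.float64(0.0968), np.float64(0.1125)), (np.float64(0.1141), np.float64(0.1505))]
-0.172 0.0529 0.1523 [(np.float64(0.0638), np.float64(0.0854)), (np.float64(0.0956), np.float64(0.1121)), (np.float64(0.1127), np.float64(0.1522))]
-0.165 0.053 0.1513 [(np.float64(0.096), np.float64(0.112)), (np.float64(0.1134), np.float64(0.1513))]
-0.155 0.0533 0.1147 [(np.float64(0.0956), np.float64(0.114))]
-0.145 0.0521 0.1144 [(np.float64(0.096), np.float64(0.1122))]
[(np.float64(0.8264705882352941), np.float64(17.0)), (np.float64(0.8455882352941176), np.float64(1
[... 474 characters left out ...]
77))]
-0.18 0.0519 0.1301 [(np.float64(0.063), np.float64(0.0859)), (np.float64(0.0933), np.float64(0.1265))]
-0.172 0.0527 0.1295 [(np.float64(0.0609), np.float64(0.0856)), (np.float64(0.0942), np.float64(0.1275))]
-0.165 0.0525 0.13 [(np.float64(0.0641), np.float64(0.0739)), (np.float64(0.094), np.float64(0.1254))]
-0.155 0.0515 0.1304 [(np.float64(0.0929), np.float64(0.13))]
-0.145 0.0525 0.0956 []
[(np.float64(0.6886973180076629), np.float64(20.0)), (np.float64(0.6896551724137931), np.float64(18.0)), (np.float64(0.6973180076628352), np.float64(19.0))] 1044
strike [-0.12146302 -0.00279959] 99
lid q 108.58152435542654 [0.22165382 0.11248795 0.41315645] [ 0.13750152 -0.11462844  0.22000682]
```

Call:
{"op": "send_rows", "data": {
  "travel": [
    [0.44, -0.86, 0.1],
    [0.44, -0.86, 0.1],
    [0.44, -0.86, 0.1],
    [0.44, -0.86, 0.1],
    [0.44, -0.86, 0.1],
    [0.44, -0.86, 0.1],
    [0.44, -0.86, 0.1],
    [0.44, -0.86, 0.1]
  ],
  "delta_rot": [
    [0, 0, -1.5],
    [0, 0, -1.5],
    [0, 0, -1.5],
    [0, 0, -1.5],
    [0, 0, -1.5],
    [0, 0, -1.5],
    [0, 0, -1.5],
    [0, 0, -1.5]
  ],
  "jaw": [60, 60, 60, 60, 60, 60, 60, 60],
  "squeeze": 40
}}

```text
time_s: 0.82
ee_pos: [0.3757, 0.3024, 0.2718]
ee_rot: [3.142, -0.0, 2.546]
wrist_force: [0.4, 0.4, 0.5]
finger_gap: 0.632
grasp_force: 0.0
```

Call:
{"op": "send_rows", "data": {
  "travel": [
    [0.44, -0.86, 0],
    [0.44, -0.86, 0],
    [0.44, -0.86, 0],
    [0.44, -0.86, 0],
    [0.44, -0.86, 0],
    [0.44, -0.86, 0],
    [0.44, -0.86, 0],
    [0, 0, 0]
  ],
  "delta_rot": [
    [0, 0, -1.5],
    [0, 0, -1.5],
    [0, 0, -1.5],
    [0, 0, -1.5],
    [0, 0, -1.5],
    [0, 0, -1.5],
    [0, 0, -1.5],
    [0, 0, 0]
  ],
  "jaw": [60, 60, 60, 60, 60, 60, 60, 60]
}}

```text
time_s: 1.48
ee_pos: [0.501, 0.0586, 0.2714]
ee_rot: [-3.142, 0.001, 2.358]
wrist_force: [-1.5, -0.1, -0.2]
finger_gap: 0.632
grasp_force: 0.0
```

```bash
cat > look.py <<'E'
import sys
from h import *
def wr(tag):
    c=calibration("wrist"); p,d=get_image("wrist"); cv2.imwrite(f"pics/{tag}.png",p); np.savez(tag+".npz",p=p,d=d); return c,p,d,cloud(c,d)
E
python3 - <<'E'
from look import *
c,p,d,P=wr("w1"); M=tom(P)
m=(P[...,2]>.178)&(P[...,2]<.21)&(np.hypot(P[...,0]-.589,P[...,1]+.11)<.07)
q=P[m]; print(len(q)); rr=cv2.minAreaRect(q[:,:2].astype(np.float32)); print(rr,np.percentile(q[:,2],[5,50,95]))
print(c["eye"],c["attitude"])
E
```

```text
24
((0.5601235032081604, -0.07531850785017014), (0.011010673828423023, 0.0025432377588003874), 40.0882453918457) [0.18340985 0.18541748 0.18629874]
[0.44100459 0.11881077 0.41586688] [-3.03909931e-01  6.07043971e-04  7.87535403e-01]
```

View pics/w1.png

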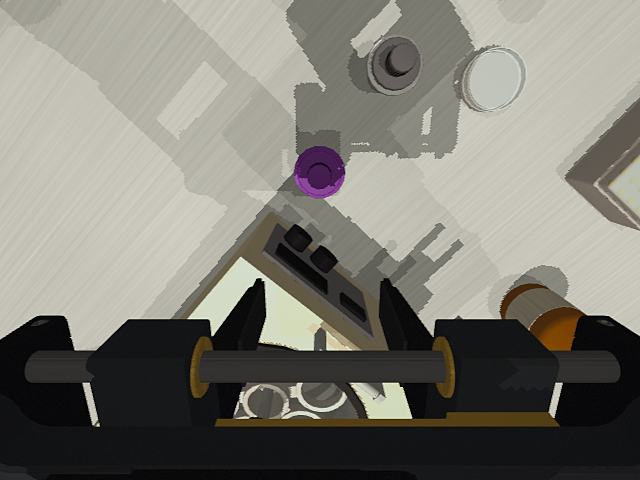

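The wrist view shows the purple decoy (320,170), a real bucket (396,64) and the small petri dishes (493,78); the hub is hidden behind the fingers. Going to the T-bar.

Call:
{"op": "send_rows", "data": {
  "travel": [
    [0.44, -0.84, 0],
    [0.44, -0.84, 0],
    [0.44, -0.84, 0],
    [0.44, -0.84, 0],
    [0.44, -0.85, 0],
    [0, 0, 0],
    [0, 0, -0.5],
    [0, 0, -0.5]
  ],
  "delta_rot": [
    [0, 0, -1.1],
    [0, 0, -1.1],
    [0, 0, -1.1],
    [0, 0, -1.1],
    [0, 0, -1.2],
    [0, 0, 0],
    [0, 0, 0],
    [0, 0, 0]
  ],
  "jaw": [60, 60, 60, 60, 60, 60, 60, 60]
}}

```text
time_s: 2.2
ee_pos: [0.5867, -0.1046, 0.2316]
ee_rot: [3.141, 0.001, 2.266]
wrist_force: [0.8, -0.8, 0.1]
finger_gap: 0.633
grasp_force: 0.0
```

Run:
```python
from h import *
s=read_state(); print(s["ee_pos"],s["ee_rot"])
p,d=get_image("top"); q,_=get_image("side")
a=cv2.resize(p[170:290,340:520],(600,400)); b=cv2.resize(q[180:330,360:560],(0,0),fx=2.6,fy=2.6)[:400]
cv2.imwrite("pics/c2.png",np.hstack([a[:390,:400],b[:390,:400]]))
```

```text
[ 0.5867467  -0.1046077   0.23160425] [3.14056612e+00 1.05427389e-03 2.26643011e+00]
```

View pics/c2.png

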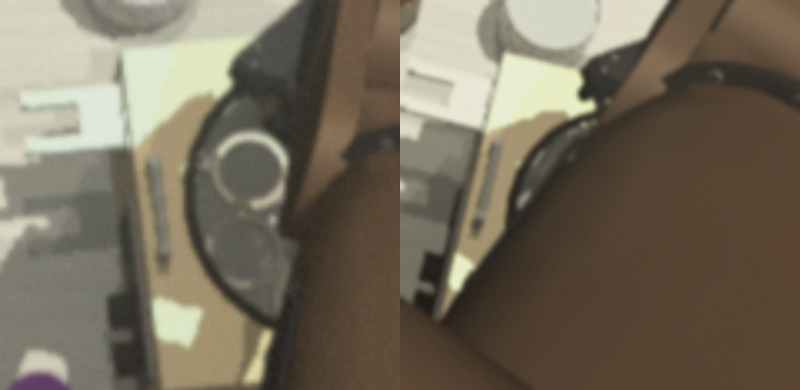

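The arm hides the hub in both views, so I'll go by the numbers and check forces.

Call:
{"op": "send_rows", "data": {
  "travel": [
    [0.06, -0.13, -0.2],
    [0, 0, -0.25],
    [0, 0, -0.2],
    [0, 0, -0.2],
    [0, 0, 0],
    [0, 0, 0],
    [0, 0, 0],
    [0, 0, 0]
  ],
  "delta_rot": [
    [0, 0, 0],
    [0, 0, 0],
    [0, 0, 0],
    [0, 0, 0],
    [0, 0, 0],
    [0, 0, 0],
    [0, 0, 0],
    [0, 0, 0]
  ],
  "jaw": [60, 60, 60, 60, 40, 30, 20, 10]
}}

```text
time_s: 2.97
ee_pos: [0.5892, -0.1103, 0.1981]
ee_rot: [3.141, 0.001, 2.266]
wrist_force: [0.2, 0.4, 0.7]
finger_gap: 0.408
grasp_force: 0.0
```

Call:
{"op": "send_rows", "data": {
  "travel": [
    [0, 0, 0],
    [0, 0, 0],
    [0, 0, 0],
    [0, 0, 0],
    [0, 0, 0],
    [0, 0, 0],
    [0, 0, 0],
    [0, 0, 0]
  ],
  "delta_rot": [
    [0, 0, 0],
    [0, 0, 0],
    [0, 0, 0],
    [0, 0, 0],
    [0, 0, 0],
    [0, 0, 0],
    [0, 0, 0],
    [0, 0, 0]
  ],
  "jaw": [5, 5, 5, 5, 5, 5, 5, 5]
}}

```text
time_s: 3.63
ee_pos: [0.589, -0.1103, 0.1978]
ee_rot: [3.141, 0.0, 2.266]
wrist_force: [-1.1, -0.2, 2.1]
finger_gap: 0.144
grasp_force: 40.0
```

Bar held (13.7 mm). Turning clockwise.

Call:
{"op": "send_rows", "data": {
  "travel": [
    [0, 0, 0],
    [0, 0, 0],
    [0, 0, 0],
    [0, 0, 0],
    [0, 0, 0],
    [0, 0, 0],
    [0, 0, 0],
    [0, 0, 0]
  ],
  "delta_rot": [
    [0, 0, -4],
    [0, 0, -4],
    [0, 0, -4],
    [0, 0, -4],
    [0, 0, -4],
    [0, 0, -4],
    [0, 0, -4],
    [0, 0, -4]
  ],
  "jaw": [5, 5, 5, 5, 5, 5, 5, 5]
}}

```text
time_s: 4.3
ee_pos: [0.5889, -0.1104, 0.1978]
ee_rot: [-3.142, 0.0, 1.705]
wrist_force: [-1.6, -0.5, 2.6]
finger_gap: 0.142
grasp_force: 40.0
```

```bash
python3 -c "
from h import *
s=read_state();print(s['wrist_torque'],s['wrist_force'],s['ee_rot'])"
```

```text
[-0.32244488  0.35843758  0.14178958] [-1.61728186 -0.50965106  2.55534461] [-3.14150691e+00  3.44273289e-04  1.70474155e+00]
```

Call:
{"op": "send_rows", "data": {
  "travel": [
    [0, 0, 0],
    [0, 0, 0],
    [0, 0, 0],
    [0, 0, 0],
    [0, 0, 0],
    [0, 0, 0],
    [0, 0, 0],
    [0, 0, 0]
  ],
  "delta_rot": [
    [0, 0, -4],
    [0, 0, -4],
    [0, 0, -4],
    [0, 0, -4],
    [0, 0, -4],
    [0, 0, -4],
    [0, 0, -4],
    [0, 0, -4]
  ],
  "jaw": [5, 5, 5, 5, 5, 5, 5, 5]
}}

```text
time_s: 4.97
ee_pos: [0.5888, -0.1104, 0.1978]
ee_rot: [-3.141, 0.001, 1.146]
wrist_force: [-1.8, -1.6, 2.6]
finger_gap: 0.143
grasp_force: 40.0
```

```bash
python3 -c "
from h import *
s=read_state();print(s['wrist_torque'],s['wrist_force'],s['ee_rot'])"
```

```text
[-0.35662736  0.54721162  0.15732357] [-1.81801677 -1.55825735  2.61353383] [-3.14148155e+00  5.07511684e-04  1.14628212e+00]
```

Call:
{"op": "send_rows", "data": {
  "travel": [
    [0, 0, 0],
    [0, 0, 0],
    [0, 0, 0],
    [0, 0, 0],
    [0, 0, 0],
    [0, 0, 0],
    [0, 0, 0],
    [0, 0, 0]
  ],
  "delta_rot": [
    [0, 0, -2],
    [0, 0, -2],
    [0, 0, -1],
    [0, 0, -1],
    [0, 0, -1],
    [0, 0, -1],
    [0, 0, -1],
    [0, 0, 0]
  ],
  "jaw": [5, 5, 5, 5, 5, 5, 5, 5]
}}

```text
time_s: 5.63
ee_pos: [0.5889, -0.1103, 0.1978]
ee_rot: [3.141, 0.0, 0.991]
wrist_force: [-2.9, -1.8, 4.4]
finger_gap: 0.145
grasp_force: 40.0
```

```bash
python3 -c "
from h import *
s=read_state();print(s['wrist_torque'],s['wrist_force'],s['ee_rot'])"
```

```text
[-0.478811    0.80475247  0.0863168 ] [-2.8907566  -1.83793914  4.40326578] [3.14149002e+00 1.19668648e-04 9.91045415e-01]
```

Call:
{"op": "send_rows", "data": {
  "travel": [
    [0, 0, 0],
    [0, 0, 0],
    [0, 0, 0],
    [0, 0, 0],
    [0, 0, 0],
    [0, 0, 0],
    [0, 0, 0],
    [0, 0, 0]
  ],
  "delta_rot": [
    [0, 0, -0.5],
    [0, 0, -0.5],
    [0, 0, -0.5],
    [0, 0, -0.5],
    [0, 0, -0.5],
    [0, 0, -0.5],
    [0, 0, 0],
    [0, 0, 0]
  ],
  "jaw": [5, 5, 5, 5, 5, 5, 5, 5]
}}

```text
time_s: 6.3
ee_pos: [0.589, -0.1103, 0.1978]
ee_rot: [3.141, 0.0, 0.94]
wrist_force: [-3.0, -1.5, 4.6]
finger_gap: 0.145
grasp_force: 40.0
```

```bash
python3 -c "
from h import *
s=read_state();print(s['wrist_torque'],s['wrist_force'],s['ee_rot'])"
```

```text
[-0.49214097  0.79639416  0.1663183 ] [-3.02892723 -1.50519749  4.58707486] [3.14144832e+00 9.95894159e-05 9.39936702e-01]
```

Call:
{"op": "send_rows", "data": {
  "travel": [
    [0, 0, 0],
    [0, 0, 0],
    [0, 0, 0],
    [0, 0, 0],
    [0, 0, 0],
    [0, 0, 0],
    [0, 0, 0],
    [0, 0, 0]
  ],
  "delta_rot": [
    [0, 0, -0.6],
    [0, 0, -0.6],
    [0, 0, -0.6],
    [0, 0, -0.6],
    [0, 0, -0.6],
    [0, 0, 0],
    [0, 0, 0],
    [0, 0, 0]
  ],
  "jaw": [5, 5, 5, 5, 5, 5, 5, 5]
}}

```text
time_s: 6.97
ee_pos: [0.589, -0.1103, 0.1978]
ee_rot: [3.141, 0.0, 0.888]
wrist_force: [-2.9, -1.5, 5.3]
finger_gap: 0.144
grasp_force: 40.0
```

```bash
python3 -c "
from h import *
s=read_state();print(s['wrist_torque'],s['wrist_force'],s['ee_rot'])"
```

```text
[-0.51142329  0.7822527   0.11908149] [-2.89634699 -1.46056652  5.30284338] [3.14142016e+00 6.94118867e-05 8.87669034e-01]
```

Call:
{"op": "send_rows", "data": {
  "travel": [
    [0, 0, 0],
    [0, 0, 0],
    [0, 0, 0],
    [0, 0, 0],
    [0, 0, 0],
    [0, 0, 0],
    [0, 0, 0],
    [0, 0, 0]
  ],
  "delta_rot": [
    [0, 0, -0.6],
    [0, 0, -0.6],
    [0, 0, -0.6],
    [0, 0, -0.6],
    [0, 0, -0.6],
    [0, 0, 0],
    [0, 0, 0],
    [0, 0, 0]
  ],
  "jaw": [5, 5, 5, 5, 5, 5, 5, 5]
}}

```text
time_s: 7.63
ee_pos: [0.589, -0.1103, 0.1978]
ee_rot: [3.141, 0.0, 0.835]
wrist_force: [-2.9, -2.4, 5.5]
finger_gap: 0.144
grasp_force: 40.0
```

```bash
python3 -c "
from h import *
s=read_state();print(s['wrist_torque'],s['wrist_force'],s['ee_rot'])"
```

```text
[-0.46146209  0.783855    0.08157009] [-2.93368452 -2.39200052  5.45948904] [3.14147305e+00 1.05467111e-04 8.35239374e-01]
```

Call:
{"op": "send_rows", "data": {
  "travel": [
    [0, 0, 0],
    [0, 0, 0],
    [0, 0, 0],
    [0, 0, 0],
    [0, 0, 0],
    [0, 0, 0],
    [0, 0, 0],
    [0, 0, 0]
  ],
  "delta_rot": [
    [0, 0, 0],
    [0, 0, 0],
    [0, 0, -0.6],
    [0, 0, -0.6],
    [0, 0, -0.6],
    [0, 0, -0.6],
    [0, 0, -0.6],
    [0, 0, -0.6]
  ],
  "jaw": [5, 5, 5, 5, 5, 5, 5, 5]
}}

```text
time_s: 8.3
ee_pos: [0.589, -0.1103, 0.1978]
ee_rot: [3.141, 0.0, 0.772]
wrist_force: [-3.0, -0.9, 5.5]
finger_gap: 0.146
grasp_force: 40.0
```

```bash
python3 -c "
from h import *
s=read_state();print(s['wrist_torque'],s['wrist_force'],s['ee_rot'])"
```

```text
[-0.47195003  0.89168483  0.10433327] [-3.00342855 -0.86235179  5.49374657] [3.14147159e+00 1.24481211e-04 7.72004855e-01]
```

Call:
{"op": "send_rows", "data": {
  "travel": [
    [0, 0, 0],
    [0, 0, 0],
    [0, 0, 0],
    [0, 0, 0],
    [0, 0, 0],
    [0, 0, 0],
    [0, 0, 0],
    [0, 0, 0]
  ],
  "delta_rot": [
    [0, 0, 0],
    [0, 0, 0],
    [0, 0, -0.6],
    [0, 0, -0.6],
    [0, 0, -0.6],
    [0, 0, -0.6],
    [0, 0, -0.6],
    [0, 0, -0.6]
  ],
  "jaw": [5, 5, 5, 5, 5, 5, 5, 5]
}}

```text
time_s: 8.97
ee_pos: [0.5889, -0.1103, 0.1978]
ee_rot: [3.141, 0.0, 0.71]
wrist_force: [-2.5, -0.6, 6.0]
finger_gap: 0.142
grasp_force: 40.1
```

```bash
python3 -c "
from h import *
s=read_state();print(s['wrist_torque'],s['wrist_force'],s['ee_rot'])"
```

```text
[-0.4637463   0.85972716  0.36679618] [-2.46332052 -0.63979793  6.00512748] [3.14139331e+00 2.64936570e-04 7.09628862e-01]
```

Call:
{"op": "send_rows", "data": {
  "travel": [
    [0, 0, 0],
    [0, 0, 0],
    [0, 0, 0],
    [0, 0, 0],
    [0, 0, 0],
    [0, 0, 0],
    [0, 0, 0],
    [0, 0, 0]
  ],
  "delta_rot": [
    [0, 0, -0.4],
    [0, 0, -0.4],
    [0, 0, -0.4],
    [0, 0, 0],
    [0, 0, 0],
    [0, 0, 0],
    [0, 0, 0],
    [0, 0, 0]
  ],
  "jaw": [5, 5, 5, 5, 5, 5, 5, 5]
}}

```text
time_s: 9.63
ee_pos: [0.5889, -0.1103, 0.1977]
ee_rot: [3.141, 0.0, 0.689]
wrist_force: [-2.5, -1.4, 5.4]
finger_gap: 0.143
grasp_force: 40.1
```

```bash
python3 -c "
from h import *
s=read_state();print(s['wrist_torque'],s['wrist_force'],s['ee_rot'])"
```

```text
[-0.42094418  0.86714647  0.48790716] [-2.54695727 -1.44411447  5.44947075] [3.14140391e+00 3.04800455e-04 6.89377429e-01]
```

The torque climbs to 0.49 N m at the stop, so the nut is tight. I'll ease off slightly and draw the key out.

Call:
{"op": "send_rows", "data": {
  "travel": [
    [0, 0, 0],
    [0, 0, 0],
    [0, 0, 0.2],
    [0, 0, 0.3],
    [0, 0, 0.4],
    [0, 0, 0.4],
    [0, 0, 0.5],
    [0, 0, 0.5]
  ],
  "delta_rot": [
    [0, 0, 1],
    [0, 0, 1],
    [0, 0, 0],
    [0, 0, 0],
    [0, 0, 0],
    [0, 0, 0],
    [0, 0, 0],
    [0, 0, 0]
  ],
  "jaw": [5, 5, 5, 5, 5, 5, 5, 5]
}}

```text
time_s: 10.3
ee_pos: [0.589, -0.1099, 0.2904]
ee_rot: [-3.141, -0.0, 0.723]
wrist_force: [0.0, 0.2, -1.2]
finger_gap: 0.142
grasp_force: 40.0
```

Call:
{"op": "send_rows", "data": {
  "travel": [
    [0, 0, 0.5],
    [0, 0, 0.5],
    [0, 0, 0.5],
    [0, 0, 0.1],
    [0, 0, 0],
    [0, 0, 0],
    [0, 0, 0],
    [0, 0, 0]
  ],
  "delta_rot": [
    [0, 0, 0],
    [0, 0, 0],
    [0, 0, 0],
    [0, 0, 0],
    [0, 0, 0],
    [0, 0, 0],
    [0, 0, 0],
    [0, 0, 0]
  ],
  "jaw": [5, 5, 5, 5, 5, 5, 5, 5]
}}

```text
time_s: 10.97
ee_pos: [0.5888, -0.1102, 0.3523]
ee_rot: [-3.14, 0.001, 0.723]
wrist_force: [-0.2, -0.5, -1.8]
finger_gap: 0.141
grasp_force: 40.0
```

```bash
python3 -c "
from h import *
s=read_state();print(s['wrist_torque'],s['wrist_force'],s['ee_pos'],s['finger_gap'])
p,d=get_image('side');q,e=get_image('top');cv2.imwrite('pics/c3.png',np.hstack([p[180:420,360:640],q[150:390,340:620]]))"
```

```text
[-0.10891292  0.11835376  0.00300577] [-0.21781372 -0.51619299 -1.79639754] [ 0.58878315 -0.11016081  0.35232142] 0.14070868855971005
```

View pics/c3.png

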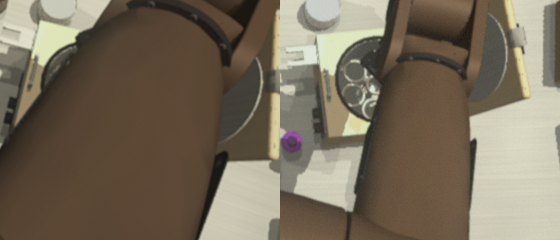

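Key drawn out: about 1.8 N of extra weight on the wrist, and the grip is unchanged. Moving out in front of the fork.

Call:
{"op": "send_rows", "data": {
  "travel": [
    [0.2, 0.87, 0],
    [0.21, 0.87, 0],
    [0.21, 0.87, 0],
    [0.21, 0.87, 0],
    [0.21, 0.87, 0],
    [0.2, 0.87, 0],
    [0.2, 0.86, 0],
    [0, 0, 0]
  ],
  "delta_rot": [
    [0, 0, 0],
    [0, 0, 0],
    [0, 0, 0],
    [0, 0, 0],
    [0, 0, 0],
    [0, 0, 0],
    [0, 0, 0],
    [0, 0, 0]
  ],
  "jaw": [5, 5, 5, 5, 5, 5, 5, 5]
}}

```text
time_s: 11.73
ee_pos: [0.647, 0.1384, 0.3526]
ee_rot: [-3.14, -0.0, 0.728]
wrist_force: [0.3, -0.6, -1.9]
finger_gap: 0.145
grasp_force: 40.0
```

Run:
```python
from look import *
s=read_state();print(s['ee_pos'],s['ee_rot'])
print("notch",tow(-.176,.074),"pre",tow(-.241,.074))
for n in("top","side"):
    c=calibration(n); p,d=get_image(n); P=cloud(c,d); cv2.imwrite(f"pics/{n}2.png",p); np.savez(n+"2.npz",p=p,d=d)
    z=np.load(n+"0.npz"); P0=cloud(c,z["d"]); 
    m=(P0[...,2]>.1)&(P0[...,2]<.15)&(P0[...,1]>.05)&(P0[...,1]<.3)&(P0[...,0]>.55)
    q=P0[m]; print(n,"bottle",q.min(0),q.max(0))
    # socket / key in the air
    m=(np.hypot(P[...,0]-s['ee_pos'][0],P[...,1]-s['ee_pos'][1])<.035)&(P[...,2]>.19)&(P[...,2]<.31)
    print(n,m.sum())
    for a in np.arange(.2,.31,.02):
        k=P[m&(abs(P[...,2]-a)<.01)]; print(a,len(k),k.mean(0).round(4) if len(k) else '')
c,p,d,P=wr("w2")
```

```text
[0.64703791 0.13838928 0.35255834] [-3.13993641e+00 -4.17657905e-04  7.27538400e-01]
notch [0.65130739 0.06808064] pre [0.64660348 0.13291021]
top bottle [0.62852139 0.06283183 0.10007905] [0.80559533 0.17928503 0.14975653]
top 0
0.2 0 
0.22 0 
0.24 0 
0.26 0 
0.27999999999999997 0 
0.29999999999999993 0 
side bottle [0.62987271 0.05048466 0.10003617] [1.32028896 0.17986359 0.14998505]
side 0
0.2 0 
0.22 0 
0.24 0 
0.26 0 
0.27999999999999997 0 
0.29999999999999993 0
```

```bash
python3 -c "
import cv2,numpy as np
a=cv2.imread('pics/w2.png');b=cv2.imread('pics/side2.png')
cv2.imwrite('pics/c4.png',np.hstack([cv2.resize(a,(440,330)),cv2.resize(b[130:330,280:498],(360,330))]))"
```

```text
(no output)
```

View pics/c4.png

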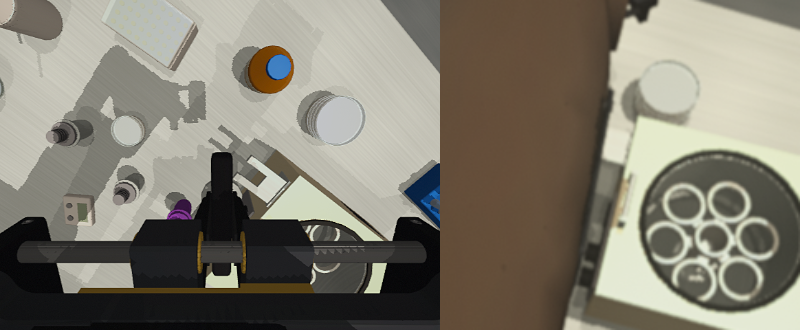

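The wrist view (left) shows the held T-bar end at (222,175), the fork at (262,175), and the amber bottle (270,70) clear of the fork. The side view shows an empty bowl and hub. I'll refine the fork from the wrist camera.

Run:
```python
from look import *
c=calibration("wrist"); z=np.load("w2.npz"); p,d=z["p"],z["d"]; P=cloud(c,d); M=tom(P)
m=(abs(P[...,2]-.155)<.012)&(M[...,0]<-.138)&(M[...,0]>-.225)&(M[...,1]>.03)&(M[...,1]<.11)
q=np.c_[M[m],P[m][:,2]]; print(len(q),q.min(0),q.max(0),np.median(q,0))
for xr in(-.2,-.19,-.18,-.17,-.165):
    k=np.sort(q[abs(q[:,0]-xr)<.003][:,1]); print(xr,k[[0,-1]].round(4) if len(k) else'',[(k[i].round(4),k[i+1].round(4)) for i in np.where(np.diff(k)>.008)[0]])
k=q[abs(q[:,1]-.074)<.006]; print("notch end x",k[:,0].min())
hsv=cv2.cvtColor(p,cv2.COLOR_BGR2HSV); b=(hsv[...,1]>180)&(hsv[...,0]<25)&(hsv[...,2]>90)&(P[...,2]>.02)&(P[...,2]<.16)
print("bottle",P[b].min(0),P[b].max(0),np.median(P[b],0))
m=(P[...,2]>.3)&(np.hypot(P[...,0]-.647,P[...,1]-.138)<.07); q=P[m]; q=q[q[:,2]<.362]
print("bar",len(q),q.min(0),q.max(0),np.percentile(q[:,2],[10,50,90]))
```

```text
1937 [-0.20356273  0.05137463  0.14755758] [-0.13800056  0.09586658  0.16085388] [-0.16332197  0.07431229  0.15488462]
-0.2 [0.0519 0.0959] [(np.float64(0.0631), np.float64(0.0849))]
-0.19 [0.0516 0.0958] [(np.float64(0.063), np.float64(0.0846))]
-0.18 [0.052  0.0958] [(np.float64(0.0628), np.float64(0.0848))]
-0.17 [0.0516 0.0958] [(np.float64(0.0626), np.float64(0.0849))]
-0.165 [0.052  0.0957] []
notch end x -0.16456417625036243
bottle [0.74956824 0.11698319 0.08462151] [0.81770126 0.18431173 0.11854697] [0.7733242  0.15847252 0.09977562]
bar 5860 [0.610561   0.10057852 0.31109061] [0.68421114 0.16729149 0.36199978] [0.34082768 0.35327849 0.35457954]
```

Call:
{"op": "send_rows", "data": {
  "travel": [
    [-0.03, 0, -0.5],
    [0, 0, -0.6],
    [0, 0, -0.6],
    [0, 0, -0.6],
    [0, 0, -0.6],
    [0, 0, -0.5],
    [0, 0, -0.25],
    [0, 0, 0]
  ],
  "delta_rot": [
    [0, 0, 0],
    [0, 0, 0],
    [0, 0, 0],
    [0, 0, 0],
    [0, 0, 0],
    [0, 0, 0],
    [0, 0, 0],
    [0, 0, 0]
  ],
  "jaw": [5, 5, 5, 5, 5, 5, 5, 5]
}}

```text
time_s: 12.55
ee_pos: [0.6447, 0.1316, 0.2056]
ee_rot: [-3.14, 0.003, 0.722]
wrist_force: [-0.2, 0.4, -1.8]
finger_gap: 0.144
grasp_force: 40.0
```

Run:
```python
from look import *
s=read_state();print(s['ee_pos'],s['ee_rot'])
c,p,d,P=wr("w3"); cv2.imwrite("pics/c5.png",p[150:400,150:550])
```

```text
[0.6446825  0.13161563 0.2055775 ] [-3.13962452e+00  3.09928560e-03  7.22039947e-01]
```

View pics/c5.png

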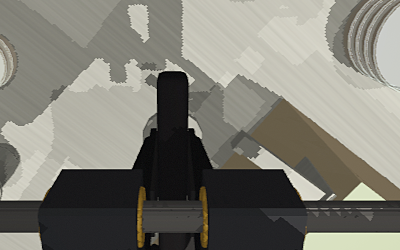

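The crop shows the T-bar at (172,100) with the collar beneath it; the fork is to the right, hidden by the gripper. Inserting.

Call:
{"op": "send_rows", "data": {
  "travel": [
    [0.06, -0.1, 0],
    [0.02, -0.25, 0],
    [0.02, -0.3, 0],
    [0.02, -0.3, 0],
    [0.02, -0.3, 0],
    [0.02, -0.25, 0],
    [0.01, -0.12, 0],
    [0, 0, 0]
  ],
  "delta_rot": [
    [0, 0, 0],
    [0, 0, 0],
    [0, 0, 0],
    [0, 0, 0],
    [0, 0, 0],
    [0, 0, 0],
    [0, 0, 0],
    [0, 0, 0]
  ],
  "jaw": [5, 5, 5, 5, 5, 5, 5, 5]
}}

```text
time_s: 13.27
ee_pos: [0.6523, 0.0666, 0.2077]
ee_rot: [3.141, 0.0, 0.722]
wrist_force: [-0.4, -0.8, -1.8]
finger_gap: 0.148
grasp_force: 40.0
```

Call:
{"op": "send_rows", "data": {
  "travel": [
    [0, 0, -0.05],
    [0, 0, -0.05],
    [0, 0, -0.05],
    [0, 0, -0.03],
    [0, 0, 0],
    [0, 0, 0],
    [0, 0, 0],
    [0, 0, 0]
  ],
  "delta_rot": [
    [0, 0, 0],
    [0, 0, 0],
    [0, 0, 0],
    [0, 0, 0],
    [0, 0, 0],
    [0, 0, 0],
    [0, 0, 0],
    [0, 0, 0]
  ],
  "jaw": [5, 5, 5, 5, 5, 5, 5, 5]
}}

```text
time_s: 13.93
ee_pos: [0.6522, 0.0682, 0.2005]
ee_rot: [3.141, -0.0, 0.724]
wrist_force: [-0.4, 0.7, -1.4]
finger_gap: 0.143
grasp_force: 40.0
```

Call:
{"op": "send_rows", "data": {
  "travel": [
    [0, 0, -0.03],
    [0, 0, -0.03],
    [0, 0, -0.02],
    [0, 0, 0],
    [0, 0, 0],
    [0, 0, 0],
    [0, 0, 0],
    [0, 0, 0]
  ],
  "delta_rot": [
    [0, 0, 0],
    [0, 0, 0],
    [0, 0, 0],
    [0, 0, 0],
    [0, 0, 0],
    [0, 0, 0],
    [0, 0, 0],
    [0, 0, 0]
  ],
  "jaw": [5, 5, 5, 5, 5, 5, 5, 5]
}}

```text
time_s: 14.6
ee_pos: [0.6522, 0.0681, 0.1973]
ee_rot: [3.141, -0.0, 0.723]
wrist_force: [0.3, -0.1, -2.3]
finger_gap: 0.143
grasp_force: 40.0
```

Call:
{"op": "send_rows", "data": {
  "travel": [
    [0, 0, -0.02],
    [0, 0, 0],
    [0, 0, 0],
    [0, 0, 0],
    [0, 0, 0],
    [0, 0, 0],
    [0, 0, 0],
    [0, 0, 0]
  ],
  "delta_rot": [
    [0, 0, 0],
    [0, 0, 0],
    [0, 0, 0],
    [0, 0, 0],
    [0, 0, 0],
    [0, 0, 0],
    [0, 0, 0],
    [0, 0, 0]
  ],
  "jaw": [5, 5, 5, 5, 5, 5, 5, 5]
}}

```text
time_s: 15.27
ee_pos: [0.6523, 0.0682, 0.1968]
ee_rot: [3.141, -0.0, 0.723]
wrist_force: [-1.6, 0.6, 5.2]
finger_gap: 0.143
grasp_force: 40.0
```

Contact: Fz went from -2 to +5 N, so the collar is on the fork. Releasing gently and rising.

Call:
{"op": "send_rows", "data": {
  "travel": [
    [0, 0, 0],
    [0, 0, 0],
    [0, 0, 0],
    [0, 0, 0],
    [0, 0, 0],
    [0, 0, 0],
    [0, 0, 0],
    [0, 0, 0]
  ],
  "delta_rot": [
    [0, 0, 0],
    [0, 0, 0],
    [0, 0, 0],
    [0, 0, 0],
    [0, 0, 0],
    [0, 0, 0],
    [0, 0, 0],
    [0, 0, 0]
  ],
  "jaw": [16, 18, 22, 26, 30, 34, 38, 40],
  "squeeze": 10
}}

```text
time_s: 15.93
ee_pos: [0.6522, 0.0681, 0.1964]
ee_rot: [3.142, 0.0, 0.724]
wrist_force: [-0.7, -0.5, 0.3]
finger_gap: 0.403
grasp_force: 0.0
```

Call:
{"op": "send_rows", "data": {
  "travel": [
    [0, 0, 0.2],
    [0, 0, 0.4],
    [0, 0, 0.6],
    [0, 0, 0.6],
    [0, 0, 0.6],
    [-0.3, 0.6, 0.6],
    [-0.3, 0.8, 0],
    [-0.3, 0.8, 0]
  ],
  "delta_rot": [
    [0, 0, 0],
    [0, 0, 0],
    [0, 0, 0],
    [0, 0, 0],
    [0, 0, 0],
    [0, 0, 0],
    [0, 0, 0],
    [0, 0, 0]
  ],
  "jaw": [40, 40, 40, 40, 40, 40, 40, 40]
}}

```text
time_s: 16.6
ee_pos: [0.6161, 0.1565, 0.3189]
ee_rot: [3.14, -0.003, 0.722]
wrist_force: [-0.1, 0.6, -0.9]
finger_gap: 0.425
grasp_force: 0.0
```

Call:
{"op": "send_rows", "data": {
  "travel": [
    [-0.4, 0.8, 0],
    [-0.4, 0.8, 0],
    [-0.4, 0.8, 0],
    [-0.4, 0.8, 0],
    [-0.5, 0.6, 0],
    [0, 0, 0],
    [0, 0, 0],
    [0, 0, 0]
  ],
  "delta_rot": [
    [0, 0, 7],
    [0, 0, 7],
    [0, 0, 7],
    [0, 0, 7],
    [0, 0, 7],
    [0, 0, 7],
    [0, 0, 0],
    [0, 0, 0]
  ],
  "jaw": [50, 50, 50, 50, 50, 50, 50, 50]
}}

```text
time_s: 17.27
ee_pos: [0.5322, 0.3082, 0.317]
ee_rot: [3.141, -0.0, 1.453]
wrist_force: [-0.1, -0.2, -0.2]
finger_gap: 0.525
grasp_force: 0.0
```

```bash
python3 - <<'E'
from look import *
s=read_state();print(s['ee_pos'],s['ee_rot'])
for n in("top","side"):
    c=calibration(n); p,d=get_image(n); P=cloud(c,d); np.savez(n+"3.npz",p=p,d=d); cv2.imwrite(f"pics/{n}3.png",p)
    M=tom(P)
    m=(P[...,2]>.18)&(P[...,2]<.22)&(M[...,0]<-.13)&(M[...,0]>-.24)&(M[...,1]>.01)&(M[...,1]<.13)
    if m.sum()>5: print(n,"key",m.sum(),cv2.minAreaRect(P[m][:,:2].astype(np.float32)),M[m].mean(0),np.percentile(P[m][:,2],[5,50,95]))
    m=((P[...,2]>.085)&(P[...,2]<.112)&(P[...,0]<.52)&(P[...,0]>.38)&(P[...,1]>0)&(P[...,1]<.45)).astype(np.uint8)
    nl,lab,st,ce=cv2.connectedComponentsWithStats(m)
    for i in range(1,nl):
        if 15<st[i,4]<400: q=P[lab==i]; print("tall",ce[i].round(1),st[i,4],q.mean(0).round(4),q[:,2].max().round(4))
    r=M-[-.002,-.001]; rad=np.hypot(r[...,0],r[...,1])
    m=(np.abs(P[...,2]-.110)<.006)&(rad>.025)&(rad<.088); best=[]
    for ph in np.radians(np.arange(0,60,1)):
        cs=np.stack([.058*np.cos(ph+np.arange(6)*np.pi/3),.058*np.sin(ph+np.arange(6)*np.pi/3)],-1)
        dd=np.linalg.norm(r[m][:,None]-cs[None],axis=-1).min(1); best.append((((dd>.0215)&(dd<.0285)).mean(),np.degrees(ph)))
    print(sorted(best)[-3:],m.sum())
E
python3 -c "
import cv2,numpy as np
a=cv2.imread('pics/side3.png');b=cv2.imread('pics/top3.png')
cv2.imwrite('pics/c6.png',np.hstack([cv2.resize(a,(400,300)),cv2.resize(a[180:330,340:540],(400,300))]))"
```

```text
[0.53218529 0.30817139 0.31701887] [ 3.14087854e+00 -1.59587295e-04  1.45321374e+00]
top key 285 ((0.6531062722206116, 0.06693500280380249), (0.08867713063955307, 0.015118683688342571), 41.50455856323242) [-0.17522915  0.07460777] [0.1903625  0.19743041 0.20211128]
tall [384.6 286.3] 25 [0.4726 0.0109 0.0977] 0.1113
tall [351.7 289.6] 78 [0.4669 0.0872 0.1004] 0.1077
tall [314.3 301.5] 76 [0.4419 0.1735 0.0999] 0.1118
[(np.float64(0.865158371040724), np.float64(17.0)), (np.float64(0.8995475113122172), np.float64(19.0)), (np.float64(0.9221719457013575), np.float64(18.0))] 1105
side key 346 ((0.6536715030670166, 0.07001592218875885), (0.09067533910274506, 0.014729863032698631), 42.757328033447266) [-0.17652204  0.07381968] [0.18896443 0.19858896 0.20107621]
tall [293.1 296.2] 99 [0.4424 0.1753 0.1005] 0.1054
tall [335.8 299. ] 96 [0.4668 0.0891 0.1004] 0.1052
tall [372.8 313.4] 18 [0.4642 0.007  0.0998] 0.1112
[(np.float64(0.7896907216494845), np.float64(19.0)), (np.float64(0.793127147766323), np.float64(17.0)), (np.float64(0.7958762886597938), np.float64(18.0))] 1455
```

View pics/c6.png

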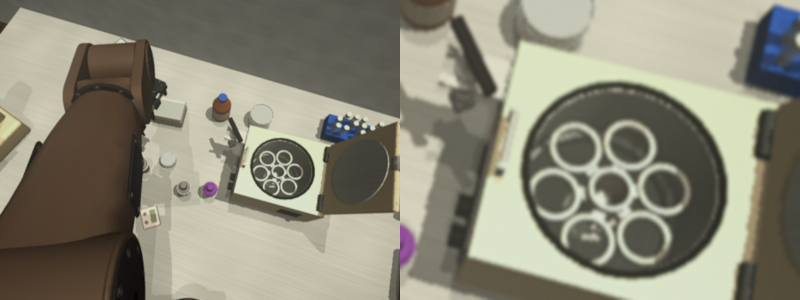

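Side crop: the key hangs in the fork at (473,55), at the notch point and the right height. All rings and the hub are empty. Bucket 2 has been knocked to (0.442, 0.1745), so I'll use its new place. First, fit the ring centres; then go over the bucket.

Run:
```python
from look import *
from scipy.optimize import least_squares
for n in("top","side"):
    c=calibration(n); d=np.load(n+"3.npz")["d"]; P=cloud(c,d)
    A=tow(-.002,-.001); W=P[...,:2]
    m=(np.abs(P[...,2]-.110)<.005)&(np.hypot(*(W-A).transpose(2,0,1))<.09)&(np.hypot(*(W-A).transpose(2,0,1))>.03)
    q=W[m]
    def res(v):
        a=v[2]+np.arange(6)*np.pi/3; cs=v[:2]+.058*np.stack([np.cos(a),np.sin(a)],-1)
        return np.linalg.norm(q[:,None]-cs,axis=-1).min(1)-.025
    r=least_squares(lambda v:np.r_[0,np.clip(np.abs(res(v)),0,.02)*np.sign(res(v))],[*A,np.radians(18.5-90+4.15+60)],loss='soft_l1',f_scale=.003)
    v=r.x; print(n,v[:2].round(4),np.degrees(v[2]).round(2),np.median(abs(res(v))),P[m][:,2].mean())
    for k in range(6):
        a=v[2]+k*np.pi/3; print(k,(v[:2]+.058*np.array([np.cos(a),np.sin(a)])).round(4))
```

```text
top [ 0.5889 -0.111 ] -7.66 0.0015957861947105446 0.10994422122721625
0 [ 0.6463 -0.1187]
1 [ 0.6243 -0.0651]
2 [ 0.5668 -0.0574]
3 [ 0.5314 -0.1033]
4 [ 0.5534 -0.1569]
5 [ 0.6109 -0.1647]
side [ 0.5889 -0.109 ] -7.83 0.0016386745382614455 0.11054640462090573
0 [ 0.6464 -0.1169]
1 [ 0.6245 -0.0632]
2 [ 0.5671 -0.0553]
3 [ 0.5315 -0.1011]
4 [ 0.5534 -0.1548]
5 [ 0.6108 -0.1627]
```

Call:
{"op": "send_rows", "data": {
  "travel": [
    [-0.45, -0.67, -0.58],
    [-0.45, -0.67, -0.58],
    [-0.45, -0.67, -0.58],
    [-0.45, -0.67, -0.58],
    [-0.45, -0.66, -0.58],
    [0, 0, 0],
    [0, 0, 0],
    [0, 0, 0]
  ],
  "delta_rot": [
    [0, 0, 1.4],
    [0, 0, 1.4],
    [0, 0, 1.4],
    [0, 0, 1.4],
    [0, 0, 1.4],
    [0, 0, 0],
    [0, 0, 0],
    [0, 0, 0]
  ],
  "jaw": [60, 60, 60, 60, 60, 60, 60, 60],
  "squeeze": 30
}}

```text
time_s: 18.03
ee_pos: [0.4434, 0.1742, 0.2011]
ee_rot: [3.14, -0.0, 1.575]
wrist_force: [0.7, -0.2, -0.4]
finger_gap: 0.63
grasp_force: 0.0
```

Run:
```python
from look import *
s=read_state();print(s['ee_pos'],s['ee_rot'])
c,p,d,P=wr("w4")
m=((P[...,2]>.085)&(P[...,2]<.112)&(P[...,1]<.42)).astype(np.uint8)
nl,lab,st,ce=cv2.connectedComponentsWithStats(m)
for i in range(1,nl):
    if 50<st[i,4]: q=P[lab==i]; print("tall",ce[i].round(1),st[i,4],q.mean(0).round(4),q.min(0).round(4),q.max(0).round(4), np.median(p[lab==i],0))
```

```text
[0.44344018 0.17423037 0.20109289] [ 3.14004379e+00 -4.14028837e-04  1.57509433e+00]
tall [320.  246.9] 785 [0.4421 0.178  0.0989] [0.4314 0.1656 0.0855] [0.4527 0.1872 0.1024] [127. 133. 140.]
tall [349.8 341.3] 428 [0.4664 0.0966 0.0954] [0.4558 0.0877 0.0851] [0.4784 0.1005 0.1022] [65. 22. 55.]
tall [552.8 410.1] 67 [0.6481 0.0245 0.091 ] [0.6428 0.0231 0.0852] [0.654  0.0259 0.0995] [65. 85. 95.]
tall [382.1 414.7] 480 [0.4977 0.018  0.0898] [0.4623 0.0104 0.085 ] [0.5233 0.0229 0.0988] [49. 50. 53.]
```

View pics/w4.png

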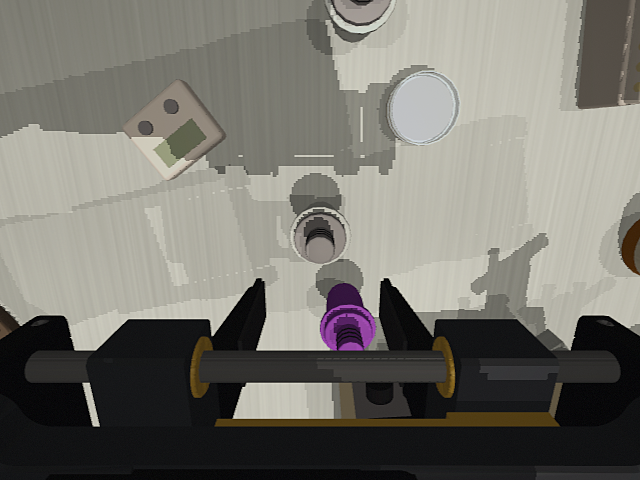

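The wrist view confirms the stainless bucket at (320,240), the purple decoy behind it, and bucket 1 at (360,5). The knob centre is (0.442, 0.176) with its top at 0.101. Descending and grasping.

Call:
{"op": "send_rows", "data": {
  "travel": [
    [-0.03, 0.04, -0.4],
    [0, 0, -0.5],
    [0, 0, -0.5],
    [0, 0, -0.5],
    [0, 0, -0.4],
    [0, 0, -0.2],
    [0, 0, 0],
    [0, 0, 0]
  ],
  "delta_rot": [
    [0, 0, 0],
    [0, 0, 0],
    [0, 0, 0],
    [0, 0, 0],
    [0, 0, 0],
    [0, 0, 0],
    [0, 0, 0],
    [0, 0, 0]
  ],
  "jaw": [60, 60, 60, 60, 60, 60, 60, 40]
}}

```text
time_s: 18.75
ee_pos: [0.4416, 0.1765, 0.1008]
ee_rot: [3.141, -0.0, 1.579]
wrist_force: [-0.2, 0.2, 0.7]
finger_gap: 0.601
grasp_force: 0.0
```

Call:
{"op": "send_rows", "data": {
  "travel": [
    [0, 0, 0],
    [0, 0, 0],
    [0, 0, 0],
    [0, 0, 0],
    [0, 0, 0],
    [0, 0, 0],
    [0, 0, 0],
    [0, 0, 0]
  ],
  "delta_rot": [
    [0, 0, 0],
    [0, 0, 0],
    [0, 0, 0],
    [0, 0, 0],
    [0, 0, 0],
    [0, 0, 0],
    [0, 0, 0],
    [0, 0, 0]
  ],
  "jaw": [30, 22, 15, 12, 12, 12, 12, 12]
}}

```text
time_s: 19.42
ee_pos: [0.4412, 0.1762, 0.1007]
ee_rot: [3.141, -0.0, 1.579]
wrist_force: [0.9, -0.5, 4.0]
finger_gap: 0.222
grasp_force: 30.0
```

Call:
{"op": "send_rows", "data": {
  "travel": [
    [0, 0, 0.3],
    [0, 0, 0.6],
    [0, 0, 0.8],
    [0, 0, 0.9],
    [0, 0, 0.9],
    [0, 0, 0.9],
    [0, 0, 0.7],
    [0, 0, 0]
  ],
  "delta_rot": [
    [0, 0, 0],
    [0, 0, 0],
    [0, 0, 0],
    [0, 0, 0],
    [0, 0, 0],
    [0, 0, 0],
    [0, 0, 0],
    [0, 0, 0]
  ],
  "jaw": [12, 12, 12, 12, 12, 12, 12, 12]
}}

```text
time_s: 20.08
ee_pos: [0.4421, 0.1765, 0.3094]
ee_rot: [3.134, -0.002, 1.579]
wrist_force: [-0.5, 0.7, -1.1]
finger_gap: 0.225
grasp_force: 30.0
```

Call:
{"op": "send_rows", "data": {
  "travel": [
    [0.28, -0.87, 0],
    [0.28, -0.87, 0],
    [0.28, -0.87, 0],
    [0.28, -0.87, 0],
    [0.28, -0.87, 0],
    [0.28, -0.87, 0],
    [0.28, -0.87, 0],
    [0.29, -0.87, 0]
  ],
  "delta_rot": [
    [0, 0, 0],
    [0, 0, 0],
    [0, 0, 0],
    [0, 0, 0],
    [0, 0, 0],
    [0, 0, 0],
    [0, 0, 0],
    [0, 0, 0]
  ],
  "jaw": [12, 12, 12, 12, 12, 12, 12, 12]
}}

```text
time_s: 20.75
ee_pos: [0.5308, -0.1041, 0.3031]
ee_rot: [-3.14, -0.001, 1.578]
wrist_force: [0.7, -0.3, -1.3]
finger_gap: 0.228
grasp_force: 30.0
```

Call:
{"op": "send_rows", "data": {
  "travel": [
    [0, 0, 0],
    [0, 0, 0],
    [0, 0, -0.3],
    [0, 0, -0.4],
    [0, 0, -0.4],
    [0, 0, 0],
    [0, 0, 0],
    [0, 0, 0]
  ],
  "delta_rot": [
    [0, 0, 0],
    [0, 0, 0],
    [0, 0, 0],
    [0, 0, 0],
    [0, 0, 0],
    [0, 0, 0],
    [0, 0, 0],
    [0, 0, 0]
  ],
  "jaw": [12, 12, 12, 12, 12, 12, 12, 12]
}}

```text
time_s: 21.42
ee_pos: [0.5311, -0.1017, 0.261]
ee_rot: [3.141, 0.0, 1.579]
wrist_force: [-0.3, -0.7, -1.7]
finger_gap: 0.224
grasp_force: 30.0
```

Run:
```python
from look import *
s=read_state();print(s['ee_pos'],s['ee_rot'],s['wrist_force'],s['finger_gap'])
c,p,d,P=wr("w5")
for n in("top","side"): cv2.imwrite(f"pics/{n}5.png",get_image(n)[0])
a=cv2.imread("pics/side5.png")[170:340,340:560]; cv2.imwrite("pics/c7.png",np.hstack([cv2.resize(p,(400,300)),cv2.resize(a,(400,300))]))
```

```text
[ 0.53109784 -0.1016846   0.26103118] [3.14116501e+00 4.77576137e-05 1.57946502e+00] [-0.3154556  -0.70610133 -1.737233  ] 0.22395167413694292
```

View pics/c7.png

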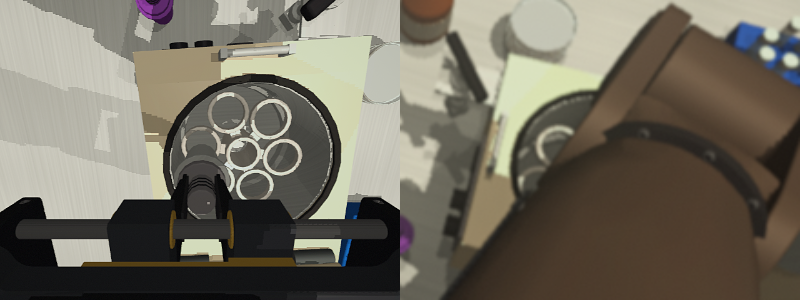

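The wrist view (half scale) shows the rotor with the hub at (243,153) and the held bucket in front of ring 3 (203,147). I'll refit the rotor in this view before lowering.

Run:
```python
from look import *
from scipy.optimize import least_squares
c=calibration("wrist"); P=cloud(c,np.load("w5.npz")["d"]); W=P[...,:2]; A=np.array([.5889,-.11])
rad=np.hypot(*(W-A).transpose(2,0,1))
m=(abs(P[...,2]-.11)<.004)&(rad<.09)&(rad>.03); q=W[m]
def res(v):
    a=v[2]+np.arange(6)*np.pi/3; cs=v[:2]+.058*np.stack([np.cos(a),np.sin(a)],-1)
    return np.linalg.norm(q[:,None]-cs,axis=-1).min(1)-.025
v=least_squares(lambda v:np.clip(res(v),-.02,.02),[*A,np.radians(-7.7)],loss='soft_l1',f_scale=.003).x
print(v,np.degrees(v[2]),len(q),np.median(abs(res(v))),P[m][:,2].mean())
for k in(0,3): a=v[2]+k*np.pi/3; t=v[:2]+.058*np.array([np.cos(a),np.sin(a)]); print(k,t,proj(c,[*t,.11]))
# held bucket: points by height slice
for z in np.arange(.155,.26,.01):
    k=P[(abs(P[...,2]-z)<.005)&(np.hypot(P[...,0]-.531,P[...,1]+.1017)<.03)]
    if len(k)>30: print(round(z,3),len(k),((k.min(0)+k.max(0))/2)[:2].round(4),(k.max(0)-k.min(0))[:2].round(4))
```

```text
[ 0.58836233 -0.1099165  -0.13565749] -7.772601636961013 6132 0.0015452720413376142 0.1093651061115344
0 [ 0.64582946 -0.11776052] (np.float64(451.79085135936924), np.float64(251.30793764282987))
3 [ 0.5308952  -0.10207248] (np.float64(321.4527285185194), np.float64(233.21109428757845))
0.165 83 [ 0.5316 -0.0895] [0.0308 0.0097]
0.175 144 [ 0.532  -0.0905] [0.0357 0.014 ]
0.185 207 [ 0.532  -0.0887] [0.0334 0.0107]
0.195 174 [ 0.5312 -0.0864] [0.0267 0.0065]
0.225 1380 [ 0.5318 -0.0929] [0.0506 0.0327]
0.235 1637 [ 0.5315 -0.0917] [0.0428 0.0217]
0.245 596 [ 0.5314 -0.1009] [0.0356 0.0229]
0.255 883 [ 0.5314 -0.1009] [0.037  0.0231]
```

Ring 3 (0.531,-0.102) and the bucket axis (0.5315,-0.102) agree within 1 mm. Lowering.

Call:
{"op": "send_rows", "data": {
  "travel": [
    [0, 0, -0.4],
    [0, 0, -0.4],
    [0, 0, -0.4],
    [0, 0, -0.4],
    [0, 0, -0.4],
    [0, 0, -0.3],
    [0, 0, -0.3],
    [0, 0, 0]
  ],
  "delta_rot": [
    [0, 0, 0],
    [0, 0, 0],
    [0, 0, 0],
    [0, 0, 0],
    [0, 0, 0],
    [0, 0, 0],
    [0, 0, 0],
    [0, 0, 0]
  ],
  "jaw": [12, 12, 12, 12, 12, 12, 12, 12]
}}

```text
time_s: 22.23
ee_pos: [0.5304, -0.1021, 0.1551]
ee_rot: [-3.139, -0.001, 1.579]
wrist_force: [0.0, 0.1, -2.9]
finger_gap: 0.228
grasp_force: 30.0
```

Call:
{"op": "send_rows", "data": {
  "travel": [
    [0, 0, -0.05],
    [0, 0, -0.05],
    [0, 0, -0.03],
    [0, 0, 0],
    [0, 0, 0],
    [0, 0, 0],
    [0, 0, 0],
    [0, 0, 0]
  ],
  "delta_rot": [
    [0, 0, 0],
    [0, 0, 0],
    [0, 0, 0],
    [0, 0, 0],
    [0, 0, 0],
    [0, 0, 0],
    [0, 0, 0],
    [0, 0, 0]
  ],
  "jaw": [12, 12, 12, 12, 12, 12, 12, 12]
}}

```text
time_s: 22.9
ee_pos: [0.531, -0.1023, 0.1514]
ee_rot: [3.141, 0.0, 1.579]
wrist_force: [0.2, 1.2, -2.1]
finger_gap: 0.228
grasp_force: 30.0
```

Call:
{"op": "send_rows", "data": {
  "travel": [
    [0, 0, -0.02],
    [0, 0, 0],
    [0, 0, 0],
    [0, 0, 0],
    [0, 0, 0],
    [0, 0, 0],
    [0, 0, 0],
    [0, 0, 0]
  ],
  "delta_rot": [
    [0, 0, 0],
    [0, 0, 0],
    [0, 0, 0],
    [0, 0, 0],
    [0, 0, 0],
    [0, 0, 0],
    [0, 0, 0],
    [0, 0, 0]
  ],
  "jaw": [12, 12, 12, 12, 12, 12, 12, 12]
}}

```text
time_s: 23.57
ee_pos: [0.5312, -0.1023, 0.1507]
ee_rot: [3.141, 0.0, 1.579]
wrist_force: [0.1, 1.0, 5.5]
finger_gap: 0.226
grasp_force: 30.0
```

Call:
{"op": "send_rows", "data": {
  "travel": [
    [0, 0, 0],
    [0, 0, 0],
    [0, 0, 0],
    [0, 0, 0],
    [0, 0, 0],
    [0, 0, 0],
    [0, 0, 0],
    [0, 0, 0]
  ],
  "delta_rot": [
    [0, 0, 0],
    [0, 0, 0],
    [0, 0, 0],
    [0, 0, 0],
    [0, 0, 0],
    [0, 0, 0],
    [0, 0, 0],
    [0, 0, 0]
  ],
  "jaw": [23, 24, 26, 28, 30, 32, 33, 33]
}}

```text
time_s: 24.23
ee_pos: [0.531, -0.1023, 0.1504]
ee_rot: [3.142, 0.0, 1.579]
wrist_force: [-1.1, -0.5, 0.0]
finger_gap: 0.345
grasp_force: 0.0
```

Call:
{"op": "send_rows", "data": {
  "travel": [
    [0, 0, 0.2],
    [0, 0, 0.3],
    [0, 0, 0.5],
    [0, 0, 0.8],
    [0, 0, 0.8],
    [0, 0.3, 0.6],
    [-0.2, 0.8, 0.4],
    [-0.2, 0.8, 0]
  ],
  "delta_rot": [
    [0, 0, 0],
    [0, 0, 0],
    [0, 0, 0],
    [0, 0, 0],
    [0, 0, 0],
    [0, 0, 0],
    [0, 0, 0],
    [0, 0, 0]
  ],
  "jaw": [33, 33, 33, 33, 33, 40, 60, 60]
}}

```text
time_s: 24.9
ee_pos: [0.5157, -0.0262, 0.2983]
ee_rot: [3.136, 0.001, 1.577]
wrist_force: [0.7, 0.5, 0.4]
finger_gap: 0.503
grasp_force: 0.0
```

Call:
{"op": "send_rows", "data": {
  "travel": [
    [-0.2, 0.9, 0],
    [-0.2, 0.9, 0],
    [-0.2, 0.9, 0],
    [-0.2, 0.9, 0],
    [-0.2, 0.9, 0],
    [0, 0.9, 0],
    [0, 0.9, 0],
    [0, 0, 0]
  ],
  "delta_rot": [
    [0, 0, 0],
    [0, 0, 0],
    [0, 0, 0],
    [0, 0, 0],
    [0, 0, 0],
    [0, 0, 0],
    [0, 0, 0],
    [0, 0, 0]
  ],
  "jaw": [60, 60, 60, 60, 60, 60, 60, 60]
}}

```text
time_s: 25.57
ee_pos: [0.4744, 0.2303, 0.2951]
ee_rot: [3.141, -0.001, 1.582]
wrist_force: [0.1, 0.3, 0.1]
finger_gap: 0.629
grasp_force: 0.0
```

Run:
```python
from look import *
s=read_state();print(s['ee_pos'],s['ee_rot'])
for n in("wrist","top","side"):
    c=calibration(n); p,d=get_image(n); P=cloud(c,d); cv2.imwrite(f"pics/{n}6.png",p)
    for nm,z0,z1,X,Y in(("bench",.085,.112,(.38,.55),(.05,.45)),("rotor",.125,.158,(.5,.68),(-.19,-.04))):
        m=((P[...,2]>z0)&(P[...,2]<z1)&(P[...,0]<X[1])&(P[...,0]>X[0])&(P[...,1]>Y[0])&(P[...,1]<Y[1])).astype(np.uint8)
        nl,lab,st,ce=cv2.connectedComponentsWithStats(m)
        for i in range(1,nl):
            if 20<st[i,4]: q=P[lab==i]; print(n,nm,ce[i].round(1),st[i,4],q.mean(0).round(4),q[:,2].max().round(4),((q.min(0)+q.max(0))/2)[:2].round(4),np.median(p[lab==i],0))
a=cv2.imread("pics/side6.png")[170:340,340:560]; p=cv2.imread("pics/wrist6.png"); cv2.imwrite("pics/c8.png",np.hstack([cv2.resize(p,(400,300)),cv2.resize(a,(400,300))]))
```

```text
[0.47442028 0.23032791 0.29512633] [ 3.14057989e+00 -1.36664632e-03  1.58235572e+00]
wrist bench [317.6  90.6] 535 [0.4693 0.3492 0.0997] 0.1025 [0.469  0.3498] [ 97. 102. 107.]
wrist bench [314.1 340.5] 338 [0.4674 0.0938 0.0973] 0.102 [0.4672 0.0927] [157.   59.5 139. ]
top bench [351.6 289.6] 78 [0.4667 0.0875 0.1002] 0.1071 [0.4674 0.0876] [162.5  80.  149. ]
top bench [235.4 292.7] 21 [0.4672 0.3539 0.1001] 0.1055 [0.4676 0.3539] [86. 92. 98.]
top rotor [458.4 199.7] 167 [ 0.6626 -0.1646  0.1425] 0.1579 [ 0.6584 -0.1603] [69. 76. 76.]
top rotor [417.  197.6] 63 [ 0.6703 -0.0695  0.1421] 0.1575 [ 0.664  -0.0679] [85. 93. 94.]
top rotor [435.7 255.9] 110 [ 0.5316 -0.1026  0.1446] 0.1569 [ 0.5363 -0.1053] [137.5 147.5 155.5]
side bench [335.8 299. ] 97 [0.4669 0.089  0.1003] 0.106 [0.4678 0.0891] [142.  73. 135.]
side rotor [436.4 229.6] 122 [ 0.6694 -0.0645  0.1416] 0.1579 [ 0.6658 -0.0645] [71. 81. 82.]
side rotor [482.2 247.8] 261 [ 0.6618 -0.164   0.1421] 0.1579 [ 0.6575 -0.1589] [58. 66. 66.]
side rotor [436.4 296.4] 182 [ 0.5307 -0.1006  0.1422] 0.1563 [ 0.5337 -0.1019] [121.  134.  142.5]
```

View pics/c8.png

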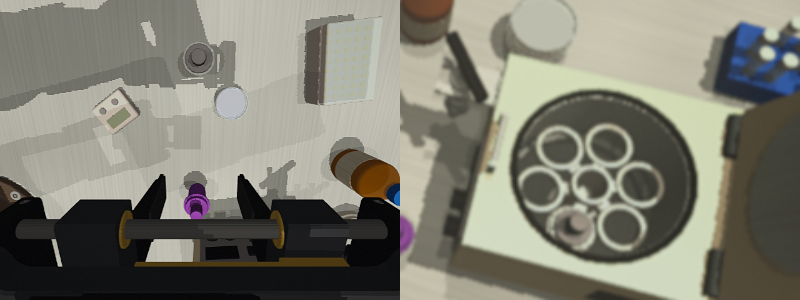

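Bucket 2 hangs in ring 3 (crop 573,222). Bucket 1 is at (0.469,0.3487), confirmed in the wrist view at (198,57). Fetching it.

Call:
{"op": "send_rows", "data": {
  "travel": [
    [-0.03, 0.7, -0.6],
    [-0.03, 0.75, -0.6],
    [-0.04, 0.75, -0.6],
    [-0.03, 0.75, -0.6],
    [0, 0, 0],
    [0, 0, -0.6],
    [0, 0, -0.6],
    [0, 0, -0.6]
  ],
  "delta_rot": [
    [0, 0, 0],
    [0, 0, 0],
    [0, 0, 0],
    [0, 0, 0],
    [0, 0, 0],
    [0, 0, 0],
    [0, 0, 0],
    [0, 0, 0]
  ],
  "jaw": [60, 60, 60, 60, 60, 60, 60, 60]
}}

```text
time_s: 26.38
ee_pos: [0.4705, 0.3423, 0.1264]
ee_rot: [3.14, -0.0, 1.577]
wrist_force: [1.0, 0.9, 0.0]
finger_gap: 0.632
grasp_force: 0.0
```

Call:
{"op": "send_rows", "data": {
  "travel": [
    [0, 0, -0.4],
    [0, 0, -0.2],
    [0, 0, 0],
    [0, 0, 0],
    [0, 0, 0],
    [0, 0, 0],
    [0, 0, 0],
    [0, 0, 0]
  ],
  "delta_rot": [
    [0, 0, 0],
    [0, 0, 0],
    [0, 0, 0],
    [0, 0, 0],
    [0, 0, 0],
    [0, 0, 0],
    [0, 0, 0],
    [0, 0, 0]
  ],
  "jaw": [60, 60, 60, 60, 60, 60, 60, 60]
}}

```text
time_s: 27.05
ee_pos: [0.47, 0.3438, 0.1031]
ee_rot: [3.141, -0.001, 1.579]
wrist_force: [-0.4, 0.2, -0.3]
finger_gap: 0.628
grasp_force: 0.0
```

Call:
{"op": "send_rows", "data": {
  "travel": [
    [-0.02, 0.12, -0.06],
    [0, 0, 0],
    [0, 0, 0],
    [0, 0, 0],
    [0, 0, 0],
    [0, 0, 0],
    [0, 0, 0],
    [0, 0, 0]
  ],
  "delta_rot": [
    [0, 0, 0],
    [0, 0, 0],
    [0, 0, 0],
    [0, 0, 0],
    [0, 0, 0],
    [0, 0, 0],
    [0, 0, 0],
    [0, 0, 0]
  ],
  "jaw": [60, 60, 45, 35, 25, 18, 12, 12],
  "squeeze": 30
}}

```text
time_s: 27.72
ee_pos: [0.469, 0.3485, 0.1001]
ee_rot: [3.142, 0.0, 1.579]
wrist_force: [-0.4, 0.2, -0.7]
finger_gap: 0.271
grasp_force: 0.0
```

Call:
{"op": "send_rows", "data": {
  "travel": [
    [0, 0, 0],
    [0, 0, 0],
    [0, 0, 0],
    [0, 0, 0],
    [0, 0, 0],
    [0, 0, 0],
    [0, 0, 0],
    [0, 0, 0]
  ],
  "delta_rot": [
    [0, 0, 0],
    [0, 0, 0],
    [0, 0, 0],
    [0, 0, 0],
    [0, 0, 0],
    [0, 0, 0],
    [0, 0, 0],
    [0, 0, 0]
  ],
  "jaw": [12, 12, 12, 12, 12, 12, 12, 12]
}}

```text
time_s: 28.38
ee_pos: [0.469, 0.3485, 0.1001]
ee_rot: [3.141, -0.0, 1.579]
wrist_force: [0.1, 0.3, 0.4]
finger_gap: 0.221
grasp_force: 30.0
```

Call:
{"op": "send_rows", "data": {
  "travel": [
    [0, 0, 0.3],
    [0, 0, 0.6],
    [0, 0, 0.8],
    [0, 0, 0.9],
    [0, 0, 0.9],
    [0, 0, 0.9],
    [0, 0, 0.7],
    [0, 0, 0]
  ],
  "delta_rot": [
    [0, 0, 0],
    [0, 0, 0],
    [0, 0, 0],
    [0, 0, 0],
    [0, 0, 0],
    [0, 0, 0],
    [0, 0, 0],
    [0, 0, 0]
  ],
  "jaw": [12, 12, 12, 12, 12, 12, 12, 12]
}}

```text
time_s: 29.05
ee_pos: [0.4701, 0.3493, 0.3097]
ee_rot: [3.134, -0.004, 1.579]
wrist_force: [-0.3, 0.6, -2.7]
finger_gap: 0.226
grasp_force: 30.0
```

Call:
{"op": "send_rows", "data": {
  "travel": [
    [0.34, -0.9, 0],
    [0.34, -0.9, 0],
    [0.34, -0.9, 0],
    [0.34, -0.9, 0],
    [0.34, -0.9, 0],
    [0.34, -0.9, 0],
    [0.34, -0.9, 0],
    [0.34, -0.9, 0]
  ],
  "delta_rot": [
    [0, 0, 0],
    [0, 0, 0],
    [0, 0, 0],
    [0, 0, 0],
    [0, 0, 0],
    [0, 0, 0],
    [0, 0, 0],
    [0, 0, 0]
  ],
  "jaw": [12, 12, 12, 12, 12, 12, 12, 12]
}}

```text
time_s: 29.72
ee_pos: [0.5778, 0.0586, 0.3029]
ee_rot: [-3.14, -0.0, 1.579]
wrist_force: [0.6, 0.7, -1.6]
finger_gap: 0.226
grasp_force: 30.0
```

Call:
{"op": "send_rows", "data": {
  "travel": [
    [0.34, -0.9, 0],
    [0.34, -0.9, 0],
    [0.34, -0.9, 0],
    [0.34, -0.9, 0],
    [0.34, -0.86, 0],
    [0, 0, 0],
    [0, 0, -0.5],
    [0, 0, -0.4]
  ],
  "delta_rot": [
    [0, 0, 0],
    [0, 0, 0],
    [0, 0, 0],
    [0, 0, 0],
    [0, 0, 0],
    [0, 0, 0],
    [0, 0, 0],
    [0, 0, 0]
  ],
  "jaw": [12, 12, 12, 12, 12, 12, 12, 12]
}}

```text
time_s: 30.38
ee_pos: [0.6455, -0.1187, 0.266]
ee_rot: [-3.141, -0.0, 1.577]
wrist_force: [-0.2, -0.2, -3.0]
finger_gap: 0.225
grasp_force: 30.0
```

Call:
{"op": "send_rows", "data": {
  "travel": [
    [0, 0, 0],
    [0, 0, 0],
    [0, 0, 0],
    [0, 0, 0],
    [0, 0, 0],
    [0, 0, 0],
    [0, 0, 0],
    [0, 0, 0]
  ],
  "delta_rot": [
    [0, 0, 0],
    [0, 0, 0],
    [0, 0, 0],
    [0, 0, 0],
    [0, 0, 0],
    [0, 0, 0],
    [0, 0, 0],
    [0, 0, 0]
  ],
  "jaw": [12, 12, 12, 12, 12, 12, 12, 12]
}}

```text
time_s: 31.05
ee_pos: [0.6458, -0.1178, 0.2684]
ee_rot: [3.141, 0.0, 1.579]
wrist_force: [0.1, 0.1, -3.2]
finger_gap: 0.224
grasp_force: 30.0
```

Run:
```python
from look import *
s=read_state();e=s['ee_pos'];print(e,s['ee_rot'])
c,p,d,P=wr("w7"); M=P[...,:2]
rad=np.hypot(P[...,0]-.5886,P[...,1]+.11)
for k in range(6):
    a=np.radians(-7.75+60*k); t=np.array([.5886+.058*np.cos(a),-.11+.058*np.sin(a)])
    m=(abs(P[...,2]-.11)<.004)&(abs(np.hypot(P[...,0]-t[0],P[...,1]-t[1])-.025)<.008); q=P[m][:,:2]
    if len(q)>200:
        A=np.c_[2*q,np.ones(len(q))]; v=np.linalg.lstsq(A,(q**2).sum(1),rcond=None)[0]; print(k,t.round(4),"fit",v[:2].round(4),np.sqrt(v[2]+v[:2]@v[:2]).round(4),len(q))
for z in np.arange(.155,.28,.01):
    k=P[(abs(P[...,2]-z)<.005)&(np.hypot(P[...,0]-e[0],P[...,1]-e[1])<.03)]
    if len(k)>30: print(round(z,3),len(k),"xmid",((k.min(0)+k.max(0))/2)[0].round(4),"ymax",k[:,1].max().round(4),"w",np.ptp(k[:,0]).round(4))
```

```text
[ 0.6458142  -0.11782699  0.26835424] [3.14109212e+00 1.69714374e-04 1.57881850e+00]
0 [ 0.6461 -0.1178] fit [ 0.645  -0.1168] 0.0253 906
1 [ 0.6241 -0.0641] fit [ 0.6234 -0.065 ] 0.0256 1517
2 [ 0.5666 -0.0563] fit [ 0.5674 -0.0575] 0.0256 1586
3 [ 0.5311 -0.1022] fit [ 0.532  -0.1032] 0.0268 775
4 [ 0.5531 -0.1559] fit [ 0.5541 -0.1547] 0.0253 1194
5 [ 0.6106 -0.1637] fit [ 0.6079 -0.1616] 0.024 669
0.175 85 xmid 0.6465 ymax -0.098 w 0.03
0.185 182 xmid 0.6459 ymax -0.0967 w 0.0347
0.195 208 xmid 0.6465 ymax -0.0968 w 0.0328
0.205 128 xmid 0.6467 ymax -0.0969 w 0.0245
0.225 52 xmid 0.6454 ymax -0.0907 w 0.0437
0.235 1711 xmid 0.6462 ymax -0.0904 w 0.0507
0.245 1548 xmid 0.6458 ymax -0.0945 w 0.0415
0.255 619 xmid 0.6461 ymax -0.1042 w 0.0354
0.265 2236 xmid 0.6458 ymax -0.1049 w 0.0376
0.275 617 xmid 0.6461 ymax -0.1046 w 0.0404
```

Aligned. Lowering into ring 0, opposite ring 3.

Call:
{"op": "send_rows", "data": {
  "travel": [
    [0, 0, -0.4],
    [0, 0, -0.45],
    [0, 0, -0.45],
    [0, 0, -0.45],
    [0, 0, -0.45],
    [0, 0, -0.35],
    [0, 0, -0.3],
    [0, 0, 0]
  ],
  "delta_rot": [
    [0, 0, 0],
    [0, 0, 0],
    [0, 0, 0],
    [0, 0, 0],
    [0, 0, 0],
    [0, 0, 0],
    [0, 0, 0],
    [0, 0, 0]
  ],
  "jaw": [12, 12, 12, 12, 12, 12, 12, 12]
}}

```text
time_s: 31.77
ee_pos: [0.645, -0.1177, 0.1517]
ee_rot: [-3.138, -0.001, 1.579]
wrist_force: [-0.7, 0.3, -2.9]
finger_gap: 0.225
grasp_force: 30.0
```

Call:
{"op": "send_rows", "data": {
  "travel": [
    [0, 0, -0.05],
    [0, 0, -0.05],
    [0, 0, -0.02],
    [0, 0, 0],
    [0, 0, 0],
    [0, 0, 0],
    [0, 0, 0],
    [0, 0, 0]
  ],
  "delta_rot": [
    [0, 0, 0],
    [0, 0, 0],
    [0, 0, 0],
    [0, 0, 0],
    [0, 0, 0],
    [0, 0, 0],
    [0, 0, 0],
    [0, 0, 0]
  ],
  "jaw": [12, 12, 12, 12, 12, 12, 12, 12]
}}

```text
time_s: 32.43
ee_pos: [0.6462, -0.1179, 0.1502]
ee_rot: [3.14, 0.0, 1.579]
wrist_force: [0.5, 0.7, 6.0]
finger_gap: 0.227
grasp_force: 30.0
```

Seated at +6 N. Releasing, then rising well above the lid top.

Call:
{"op": "send_rows", "data": {
  "travel": [
    [0, 0, 0],
    [0, 0, 0],
    [0, 0, 0],
    [0, 0, 0],
    [0, 0, 0],
    [0, 0, 0],
    [0, 0, 0],
    [0, 0, 0]
  ],
  "delta_rot": [
    [0, 0, 0],
    [0, 0, 0],
    [0, 0, 0],
    [0, 0, 0],
    [0, 0, 0],
    [0, 0, 0],
    [0, 0, 0],
    [0, 0, 0]
  ],
  "jaw": [23, 24, 26, 28, 30, 32, 33, 33]
}}

```text
time_s: 33.1
ee_pos: [0.6458, -0.1179, 0.1492]
ee_rot: [-3.142, 0.0, 1.579]
wrist_force: [0.8, 0.8, 0.4]
finger_gap: 0.346
grasp_force: 0.0
```

Call:
{"op": "send_rows", "data": {
  "travel": [
    [0, 0, 0.2],
    [0, 0, 0.3],
    [0, 0, 0.5],
    [0, 0, 0.8],
    [0, 0, 0.8],
    [0, 0, 0.8],
    [0, 0, 0.8],
    [0, 0, 0.8]
  ],
  "delta_rot": [
    [0, 0, 0],
    [0, 0, 0],
    [0, 0, 0],
    [0, 0, 0],
    [0, 0, 0],
    [0, 0, 0],
    [0, 0, 0],
    [0, 0, 0]
  ],
  "jaw": [33, 33, 33, 33, 33, 20, 5, 0]
}}

```text
time_s: 33.77
ee_pos: [0.6454, -0.1177, 0.3526]
ee_rot: [3.14, 0.0, 1.579]
wrist_force: [0.2, 0.4, -0.3]
finger_gap: 0.193
grasp_force: 0.0
```

Call:
{"op": "send_rows", "data": {
  "travel": [
    [0, 0, 0.8],
    [0, 0, 0.8],
    [0, 0, 0.8],
    [0, 0, 0.6],
    [0, 0, 0],
    [0, 0, 0],
    [0, 0, 0],
    [0, 0, 0]
  ],
  "delta_rot": [
    [0, 0, 0],
    [0, 0, 0],
    [0, 0, 0],
    [0, 0, 0],
    [0, 0, 0],
    [0, 0, 0],
    [0, 0, 0],
    [0, 0, 0]
  ],
  "jaw": [0, 0, 0, 0, 0, 0, 0, 0]
}}

```text
time_s: 34.43
ee_pos: [0.6455, -0.1178, 0.4683]
ee_rot: [-3.14, -0.001, 1.579]
wrist_force: [-0.5, -0.1, -0.1]
finger_gap: 0.005
grasp_force: 0.0
```

Run:
```python
from look import *
s=read_state();print(s['ee_pos'],s['ee_rot'],s['qpos'])
c,p,d,P=wr("w8")
q,_=get_image("side"); cv2.imwrite("pics/c9.png",np.hstack([cv2.resize(p,(400,300)),cv2.resize(q,(400,300))]))
m=((P[...,2]>.125)&(P[...,2]<.158)&(np.hypot(P[...,0]-.5886,P[...,1]+.11)<.085)).astype(np.uint8)
nl,lab,st,ce=cv2.connectedComponentsWithStats(m)
for i in range(1,nl):
    if 40<st[i,4]: k=P[lab==i]; print(ce[i].round(1),st[i,4],((k.min(0)+k.max(0))/2).round(4),k[:,2].max().round(4))
M=tom(P); m=(P[...,2]>.2)&(M[...,0]>.1)&(M[...,0]<.3)&(abs(M[...,1])<.13)
print("lid",m.sum(), M[m].max(0),P[m][:,2].max()) if m.sum() else print("no lid")
```

```text
[ 0.64551163 -0.11778861  0.46830014] [-3.13994241e+00 -5.23496258e-04  1.57874219e+00] [-2.81100262e-01  4.22044837e-01  1.08503898e+00  3.14652938e-05
  1.63623983e+00 -2.89044529e-01]
[237.4 184.8] 285 [ 0.5322 -0.1025  0.1391] 0.1525
[323.5 195.7] 245 [ 0.6469 -0.1154  0.1413] 0.153
lid 4777 [0.1809922  0.11143824] 0.3462493369109908
```

View pics/c9.png

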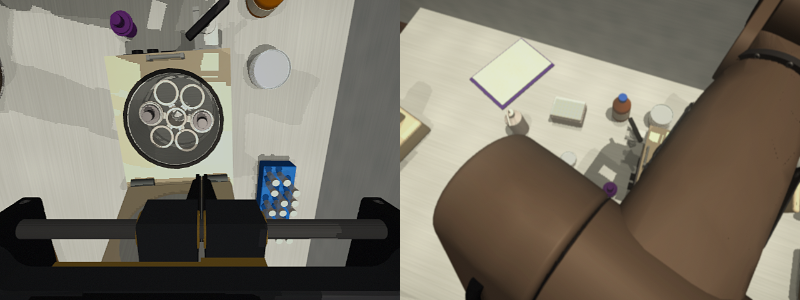

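The wrist view shows both buckets hanging opposite each other, at (148,115) and (203,122), tops at 0.152; the key is in its fork. Passing over the lid to behind it. I'll also scan numerically for any overlooked bucket.

Call:
{"op": "send_rows", "data": {
  "travel": [
    [-0.13, -0.9, 0],
    [-0.13, -0.9, 0],
    [-0.13, -0.9, 0],
    [-0.13, -0.9, 0],
    [-0.13, -0.9, 0],
    [-0.13, -0.9, 0],
    [-0.13, -0.95, 0],
    [0, 0, 0]
  ],
  "delta_rot": [
    [0, 0, 0],
    [0, 0, 0],
    [0, 0, 0],
    [0, 0, 0],
    [0, 0, 0],
    [0, 0, 0],
    [0, 0, 0],
    [0, 0, 0]
  ],
  "jaw": [0, 0, 0, 0, 0, 0, 0, 0]
}}

```text
time_s: 35.2
ee_pos: [0.6077, -0.3781, 0.4668]
ee_rot: [-3.139, -0.001, 1.574]
wrist_force: [0.6, 0.3, -0.7]
finger_gap: 0.004
grasp_force: 0.0
```

Run:
```python
from look import *
s=read_state();print(s['ee_pos'],s['ee_rot'])
for n in("wrist","top","side"):
    c=calibration(n); p,d=get_image(n); P=cloud(c,d); M=tom(P)
    m=((P[...,2]>.092)&(P[...,2]<.104)&(np.hypot(P[...,0],P[...,1])>.3)).astype(np.uint8)
    nl,lab,st,ce=cv2.connectedComponentsWithStats(m)
    if n!="wrist":
      for i in range(1,nl):
        q=P[lab==i]
        if 40<st[i,4] and np.ptp(q[:,0])<.04 and np.ptp(q[:,1])<.04 and q[:,1].mean()>-.25: print(n,ce[i].round(1),st[i,4],q.mean(0).round(3),np.median(p[lab==i],0))
    m=(P[...,2]>.35)&(P[...,2]<.43)&(M[...,0]>.12)&(M[...,0]<.24)&(abs(M[...,1])<.12)
    if m.sum()>20: print(n,"lid",m.sum(),np.percentile(M[m][:,0],[1,50,99]),np.percentile(P[m][:,2],[1,50,99]))
```

```text
[ 0.60769125 -0.37807899  0.46676147] [-3.13857847e+00 -5.81004520e-04  1.57354716e+00]
wrist lid 19868 [0.18137305 0.1987332  0.21651991] [0.35133165 0.39283165 0.4091768 ]
top [351.8 289.5] 68 [0.467 0.087 0.1  ] [158.5  84.  146. ]
top lid 2843 [0.18155984 0.19508948 0.21699719] [0.35061379 0.38194126 0.41015242]
side lid 4484 [0.17941404 0.190842   0.20703226] [0.35054435 0.37838364 0.4048602 ]
```

No other bucket exists (only the purple one). Lowering behind the lid, then sweeping forward.

Call:
{"op": "send_rows", "data": {
  "travel": [
    [0, 0, -0.4],
    [0, 0, -0.5],
    [0, 0, -0.5],
    [0, 0, -0.4],
    [0, 0.2, 0],
    [0, 0.3, 0],
    [0, 0.3, 0],
    [0, 0, 0]
  ],
  "delta_rot": [
    [0, 0, 0],
    [0, 0, 0],
    [0, 0, 0],
    [0, 0, 0],
    [0, 0, 0],
    [0, 0, 0],
    [0, 0, 0],
    [0, 0, 0]
  ],
  "jaw": [0, 0, 0, 0, 0, 0, 0, 0]
}}

```text
time_s: 36.02
ee_pos: [0.61, -0.337, 0.3997]
ee_rot: [3.139, 0.002, 1.581]
wrist_force: [-0.2, 1.4, 0.5]
finger_gap: 0.002
grasp_force: 0.0
```

Call:
{"op": "send_rows", "data": {
  "travel": [
    [0, 0.25, 0],
    [0, 0.25, 0],
    [0, 0.25, 0],
    [0, 0.25, 0],
    [0, 0.25, 0],
    [0, 0.25, 0],
    [0, 0.25, 0],
    [0, 0.25, 0]
  ],
  "delta_rot": [
    [0, 0, 0],
    [0, 0, 0],
    [0, 0, 0],
    [0, 0, 0],
    [0, 0, 0],
    [0, 0, 0],
    [0, 0, 0],
    [0, 0, 0]
  ],
  "jaw": [0, 0, 0, 0, 0, 0, 0, 0]
}}

```text
time_s: 36.68
ee_pos: [0.6093, -0.2594, 0.3983]
ee_rot: [3.14, 0.002, 1.578]
wrist_force: [-1.0, -4.4, 2.6]
finger_gap: 0.006
grasp_force: 2.5
```

Call:
{"op": "send_rows", "data": {
  "travel": [
    [-0.02, 0.2, -0.09],
    [-0.02, 0.2, -0.09],
    [-0.02, 0.2, -0.1],
    [-0.02, 0.26, -0.06],
    [-0.02, 0.27, -0.07],
    [-0.02, 0.27, -0.07],
    [-0.02, 0.27, -0.07],
    [-0.02, 0.27, -0.07]
  ],
  "delta_rot": [
    [0, 0, 0],
    [0, 0, 0],
    [0, 0, 0],
    [0, 0, 0],
    [0, 0, 0],
    [0, 0, 0],
    [0, 0, 0],
    [0, 0, 0]
  ],
  "jaw": [0, 0, 0, 0, 0, 0, 0, 0]
}}

```text
time_s: 37.35
ee_pos: [0.6028, -0.1811, 0.3716]
ee_rot: [-3.141, -0.0, 1.579]
wrist_force: [2.0, -4.9, -1.2]
finger_gap: 0.004
grasp_force: 1.7
```

Call:
{"op": "send_rows", "data": {
  "travel": [
    [-0.02, 0.26, -0.07],
    [-0.02, 0.23, -0.13],
    [-0.02, 0.23, -0.15],
    [-0.02, 0.23, -0.16],
    [-0.02, 0.23, -0.16],
    [-0.02, 0.23, -0.17],
    [-0.02, 0.22, -0.17],
    [0, 0, 0]
  ],
  "delta_rot": [
    [0, 0, 0],
    [0, 0, 0],
    [0, 0, 0],
    [0, 0, 0],
    [0, 0, 0],
    [0, 0, 0],
    [0, 0, 0],
    [0, 0, 0]
  ],
  "jaw": [0, 0, 0, 0, 0, 0, 0, 0]
}}

```text
time_s: 38.02
ee_pos: [0.5967, -0.1152, 0.3302]
ee_rot: [-3.139, -0.002, 1.58]
wrist_force: [0.2, 0.9, -0.1]
finger_gap: 0.006
grasp_force: 0.0
```

Call:
{"op": "send_rows", "data": {
  "travel": [
    [-0.02, 0.2, -0.22],
    [-0.02, 0.19, -0.24],
    [-0.02, 0.18, -0.26],
    [-0.01, 0.18, -0.27],
    [-0.01, 0.17, -0.28],
    [0, 0, 0],
    [0, 0, 0],
    [0, 0, 0]
  ],
  "delta_rot": [
    [0, 0, 0],
    [0, 0, 0],
    [0, 0, 0],
    [0, 0, 0],
    [0, 0, 0],
    [0, 0, 0],
    [0, 0, 0],
    [0, 0, 0]
  ],
  "jaw": [0, 0, 0, 0, 0, 0, 0, 0]
}}

```text
time_s: 38.68
ee_pos: [0.5943, -0.0803, 0.2814]
ee_rot: [3.141, -0.0, 1.579]
wrist_force: [-0.3, -0.2, 0.5]
finger_gap: 0.001
grasp_force: 0.0
```

Run:
```python
from look import *
s=read_state();print(s['ee_pos'],s['wrist_force'])
for n in("wrist","top","side"):
    c=calibration(n); p,d=get_image(n); cv2.imwrite(f"pics/{n}9.png",p); P=cloud(c,d); M=tom(P)
    m=(P[...,2]>.172)&(P[...,2]<.42)&(M[...,0]<.1)&(M[...,0]>-.12)&(abs(abs(M[...,1])-.095)<.012)
    if m.sum()>20:
        x=.128-M[m][:,0]; z=P[m][:,2]; f=np.polyfit(x,z,1); print(n,m.sum(),"slope deg",np.degrees(np.arctan(f[0])),f[1],x.max())
```

```text
[ 0.59428859 -0.08030981  0.28140833] [-0.34451112 -0.18709946  0.54647496]
wrist 18797 slope deg 21.154121341234564 0.18889476806401706 0.2238858572057847
top 266 slope deg 1.3979500464650314 0.25685319108096166 0.22481749705050036
side 82 slope deg -30.25764024132137 0.39201099786248916 0.22385256307294282
```

Call:
{"op": "send_rows", "data": {
  "travel": [
    [-0.03, 0.2, -0.2],
    [-0.03, 0.2, -0.2],
    [-0.03, 0.2, -0.18],
    [-0.03, 0.2, -0.17],
    [-0.03, 0.2, -0.15],
    [-0.03, 0.2, -0.14],
    [-0.03, 0.2, -0.1],
    [0, 0, 0]
  ],
  "delta_rot": [
    [0, 0, 0],
    [0, 0, 0],
    [0, 0, 0],
    [0, 0, 0],
    [0, 0, 0],
    [0, 0, 0],
    [0, 0, 0],
    [0, 0, 0]
  ],
  "jaw": [0, 0, 0, 0, 0, 0, 0, 0]
}}

```text
time_s: 39.5
ee_pos: [0.5852, -0.0226, 0.2347]
ee_rot: [-3.14, -0.001, 1.58]
wrist_force: [0.6, -0.6, 0.2]
finger_gap: 0.003
grasp_force: 0.0
```

Call:
{"op": "send_rows", "data": {
  "travel": [
    [0, 0, -0.06],
    [0, 0, -0.06],
    [0, 0, -0.06],
    [0, 0, -0.06],
    [0, 0, 0],
    [0, 0, 0],
    [0, 0, 0],
    [0, 0, 0]
  ],
  "delta_rot": [
    [0, 0, 0],
    [0, 0, 0],
    [0, 0, 0],
    [0, 0, 0],
    [0, 0, 0],
    [0, 0, 0],
    [0, 0, 0],
    [0, 0, 0]
  ],
  "jaw": [0, 0, 0, 0, 0, 0, 0, 0]
}}

```text
time_s: 40.17
ee_pos: [0.586, -0.0244, 0.2272]
ee_rot: [3.14, -0.0, 1.578]
wrist_force: [-3.5, 2.8, 10.8]
finger_gap: 0.002
grasp_force: 5.4
```

Call:
{"op": "send_rows", "data": {
  "travel": [
    [0, 0, -0.06],
    [0, 0, -0.06],
    [0, 0, -0.04],
    [0, 0, 0],
    [0, 0, 0],
    [0, 0, 0],
    [0, 0, 0],
    [0, 0, 0]
  ],
  "delta_rot": [
    [0, 0, 0],
    [0, 0, 0],
    [0, 0, 0],
    [0, 0, 0],
    [0, 0, 0],
    [0, 0, 0],
    [0, 0, 0],
    [0, 0, 0]
  ],
  "jaw": [0, 0, 0, 0, 0, 0, 0, 0]
}}

```text
time_s: 40.83
ee_pos: [0.586, -0.0239, 0.2231]
ee_rot: [3.138, -0.001, 1.578]
wrist_force: [-10.1, 5.2, 31.9]
finger_gap: 0.003
grasp_force: 15.8
```

Call:
{"op": "send_rows", "data": {
  "travel": [
    [0, 0, -0.05],
    [0, 0, -0.05],
    [0, 0, -0.03],
    [0, 0, 0],
    [0, 0, 0],
    [0, 0, 0],
    [0, 0, 0],
    [0, 0, 0]
  ],
  "delta_rot": [
    [0, 0, 0],
    [0, 0, 0],
    [0, 0, 0],
    [0, 0, 0],
    [0, 0, 0],
    [0, 0, 0],
    [0, 0, 0],
    [0, 0, 0]
  ],
  "jaw": [0, 0, 0, 0, 0, 0, 0, 0]
}}

```text
time_s: 41.5
ee_pos: [0.586, -0.0246, 0.2152]
ee_rot: [3.141, 0.0, 1.578]
wrist_force: [-3.2, 1.4, 11.2]
finger_gap: 0.005
grasp_force: 5.5
```

The force dropped from 32 to 11 N with the tip at the shut height (0.190), so it probably snapped. A little more, then back off and check.

Call:
{"op": "send_rows", "data": {
  "travel": [
    [0, 0, -0.03],
    [0, 0, -0.02],
    [0, 0, 0],
    [0, 0, 0],
    [0, 0, 0],
    [0, 0, 0],
    [0, 0, 0],
    [0, 0, 0]
  ],
  "delta_rot": [
    [0, 0, 0],
    [0, 0, 0],
    [0, 0, 0],
    [0, 0, 0],
    [0, 0, 0],
    [0, 0, 0],
    [0, 0, 0],
    [0, 0, 0]
  ],
  "jaw": [0, 0, 0, 0, 0, 0, 0, 0]
}}

```text
time_s: 42.17
ee_pos: [0.586, -0.0246, 0.2151]
ee_rot: [3.139, 0.0, 1.578]
wrist_force: [-9.2, 2.0, 28.0]
finger_gap: 0.0
grasp_force: 13.9
```

Call:
{"op": "send_rows", "data": {
  "travel": [
    [0, 0, 0.1],
    [0, 0, 0.3],
    [0, 0, 0.6],
    [0, 0, 0.8],
    [0, 0, 0.8],
    [0, 0, 0.4],
    [0, 0, 0],
    [0, 0, 0]
  ],
  "delta_rot": [
    [0, 0, 0],
    [0, 0, 0],
    [0, 0, 0],
    [0, 0, 0],
    [0, 0, 0],
    [0, 0, 0],
    [0, 0, 0],
    [0, 0, 0]
  ],
  "jaw": [0, 0, 0, 0, 0, 0, 0, 0]
}}

```text
time_s: 42.83
ee_pos: [0.5858, -0.0245, 0.3324]
ee_rot: [3.141, 0.0, 1.578]
wrist_force: [0.5, -0.9, -1.3]
finger_gap: 0.006
grasp_force: 0.0
```

Call:
{"op": "send_rows", "data": {
  "travel": [
    [-0.4, 0.8, 0.2],
    [-0.4, 0.8, 0.2],
    [-0.4, 0.8, 0.2],
    [-0.4, 0.8, 0],
    [0, 0.8, 0],
    [0, 0.8, 0],
    [0, 0.8, 0],
    [0, 0, 0]
  ],
  "delta_rot": [
    [0, 0, 0],
    [0, 0, 0],
    [0, 0, 0],
    [0, 0, 0],
    [0, 0, 0],
    [0, 0, 0],
    [0, 0, 0],
    [0, 0, 0]
  ],
  "jaw": [0, 0, 0, 0, 0, 0, 0, 0]
}}

```text
time_s: 43.5
ee_pos: [0.5211, 0.2037, 0.3543]
ee_rot: [-3.139, -0.0, 1.582]
wrist_force: [0.3, -0.1, 0.6]
finger_gap: 0.002
grasp_force: 0.0
```

Call:
{"op": "send_rows", "data": {
  "travel": [
    [0, 0.5, 0],
    [0, 0.8, 0],
    [0, 0.8, 0],
    [0, 0, 0],
    [0, 0, 0],
    [0, 0, 0],
    [0, 0, 0],
    [0, 0, 0]
  ],
  "delta_rot": [
    [0, 0, 0],
    [0, 0, 0],
    [0, 0, 0],
    [0, 0, 0],
    [0, 0, 0],
    [0, 0, 0],
    [0, 0, 0],
    [0, 0, 0]
  ],
  "jaw": [0, 0, 0, 0, 0, 0, 0, 0]
}}

```text
time_s: 44.17
ee_pos: [0.522, 0.2826, 0.3562]
ee_rot: [-3.141, 0.0, 1.577]
wrist_force: [0.5, 0.6, 0.4]
finger_gap: 0.002
grasp_force: 0.0
```

Run:
```python
from look import *
s=read_state();print(s['ee_pos'],s['wrist_force'])
for n in("top","side"):
    c=calibration(n); p,d=get_image(n); cv2.imwrite(f"pics/{n}10.png",p); P=cloud(c,d); M=tom(P)
    m=(P[...,2]>.172)&(P[...,2]<.25)&(M[...,0]<.1)&(M[...,0]>-.1)&(abs(M[...,1])<.1)
    x=.128-M[m][:,0]; f=np.polyfit(x,P[m][:,2],1); print(n,m.sum(),"slope deg",np.degrees(np.arctan(f[0])),f[1],"z front",np.median(P[m][x>.2][:,2]))
    m=(P[...,2]>.18)&(P[...,2]<.22)&(M[...,0]<-.13)&(M[...,0]>-.24)&(M[...,1]>.01)&(M[...,1]<.13)
    if m.sum()>5: print("key",M[m].mean(0),np.median(P[m][:,2]))
a=cv2.imread("pics/side10.png");b=cv2.imread("pics/top10.png")
cv2.imwrite("pics/c10.png",np.hstack([cv2.resize(a,(400,300)),cv2.resize(b[150:300,330:530],(400,300))]))
```

```text
[0.52195255 0.28264435 0.35620741] [0.45601821 0.61807226 0.42667463]
top 8007 slope deg 0.1744280911224677 0.1919714095159959 z front 0.19112952645817227
key [-0.1752855   0.07485236] 0.19704598987109279
side 10336 slope deg 0.26728343618231076 0.19282553319789253 z front 0.19200245552161976
key [-0.1765442   0.07374429] 0.19871485113790688
```

View pics/c10.png

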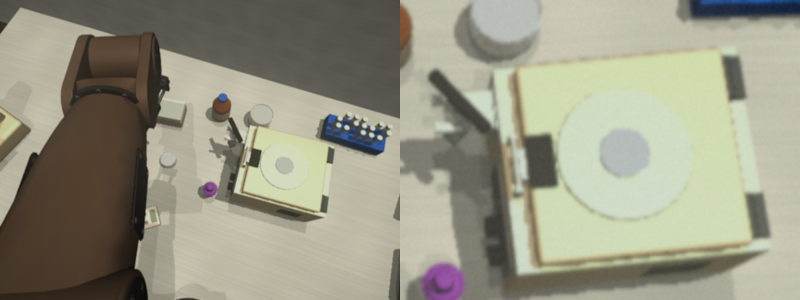

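The lid is shut flat: slope about 0.2° and outer face at 0.191, with no lift after I let go. The key hangs in its fork at (460,100), and the other things stand as before. Handing in.

```bash
python3 -c "
from cell import sign_off
print(sign_off())"
```

```text
the job is handed in; nothing more can be done
None
```

The job is handed in at about 44 s: the nut is tight, the key hangs in its fork, the two buckets hang opposite each other in rings 0 and 3, and the lid is shut flat and, judging by the force drop, latched.

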